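# Take a twist-locked solenoid coil off a leaning valve stem

### The job

Take the solenoid coil off the valve's leaning stem: it is held by two small lugs near the stem's top, so turn it until its keyways line up with the lugs, then draw it straight off along the stem. Set it down, without dropping it, standing upright with its connector end up in the empty blue tray, let go, and leave the other things on the bench where they are.

Things in the scene. Friction and masses are not known exactly. Their poses are not given: they have to be found in the camera images.
- coil: Solenoid coil to be removed: copper winding between two black square end flanges, with steel side plates; 56 x 56 mm across (flat faces on +-x and +-y), 62 mm tall, about 0.35 kg. Origin: centre of its underside, z along its bore to the connector end; a 9 x 9 x 12 mm connector block stands on the top flange near the corner (+21, +21) mm. At the start it sits on the stem's seat.
- coil_top (a point): Centre of the coil's top face, 62 mm above its underside (axes as the coil's). The bore is 24 mm wide across y; two keyways run along +x and -x, 14 mm wide, reaching 19 mm from the axis, through the coil's full height.
- stem: Steel stem of the valve, fixed, 20 mm diameter, 84 mm long, leaning 0.5 rad (29 degrees) from vertical, top roughly towards the robot. Origin: on the seat, on the axis, 105 mm above the table; z runs up along the stem.
- stem_lugs (a point): Point on the stem's axis amid its two lugs (180 degrees apart, each 6 mm wide, 66 to 73 mm above the seat, reaching 17 mm from the axis). Which way they point is not reported: find it by feel or sight. Seated, the coil can rise 4 mm. It starts 0.5 rad or more from release; a turn of at most 1.57 rad, one way or the other, lines the keyways up; it passes within about 0.2 rad.
- valve: The fixed valve and its block that carry the stem: 150 x 110 mm foot, 50 mm high, with an 80 x 80 mm aluminium body leaning with the stem. Origin: centre of the underside, on the table; the stem leans towards its -x.
- tray: The empty shallow blue tray, fixed: 140 x 140 mm outside, walls 4 mm thick and 20 mm high, floor 4 mm thick. Origin: centre of the underside, on the table.
- full_tray: A like blue tray that already holds steel fittings up to 38 mm high, fixed; not to be used. It may have changed places with the empty one. Origin: centre of the underside.
- spanner: Spanner, 180 mm long, lying on the table; bystander. Origin: underside.
- sealant: Bottle, 48 mm diameter, 110 mm tall; bystander. Origin: centre of the underside.
- grease: Can, 70 mm diameter, 60 mm tall; bystander. Origin: centre of the underside.
- bush: Steel bush, 56 mm outside diameter, 30 mm tall, near the trays; bystander. Origin: centre of the underside.
- adaptor: Brass adaptor, 40 mm diameter, 60 mm tall; bystander. Origin: centre of the underside.
- carton: Carton, 90 x 120 x 60 mm; bystander. Origin: centre of the underside.
Not all that is in view belongs to the job. Leave any purple or red look-alike of the coil alone.

How it is judged:
By the outcome, as a careful person would: the job done as asked, in the order asked, and still so for the second after the job is handed in, with the robot touching nothing.
It also fails if it takes over 72 s, if anything falls off the work surface, if the arm or the gripper's body presses on something with over 40 N, if the wrist force passes 120 N, or if a joint passes its speed limit or range.

### The arm

A 6-joint arm with a two-finger parallel gripper is mounted at the origin on the work surface. World frame = base frame: x ahead of the robot, y to its left, z up, the work surface at z = 0. Lengths are in mm, angles in degrees, forces in N, time in s.
With the tool pointing down it reaches from about 350 to 850 mm from the base axis. Payload 8.1 kg.
Tool frame: the origin (TCP) lies between the finger pads; the fingertips stand 22 mm ahead of it and the grasp point (between the pads) lies 3 mm ahead of it; z points along the fingers, y is the direction in which the jaws open and shut (so a half turn about z gives the same grasp; the last joint's range is limited). The gripper opens to 85 mm and grips with 20 to 120 N. Pads are 22 mm wide; open, the fingers measure 114 mm over their backs; the gripper's body (76 mm by 85 mm) begins 54 mm behind the grasp point. The pads swing forward as they close: fully open they stand 13 mm farther back than shut.
Start: joints at [-77.086, 7.471, 85.268, -0, 87.261, -4.893], TCP at [183.512, -571.252, 215.192] pointing down, gripper open.
Joint ranges: [-169.43, 169.43], [-51.17, 129.36], [1.28, 143.12], [-76.62, 256.62], [0, 156.53], [-152.29, 152.29]. Speed limits (degrees/s): [136.94, 136.94, 159.86, 180, 180, 180].

### API

Orientations are given as [roll, pitch, yaw] about the fixed x, y, z axes, in that order (R = Rz(yaw) Ry(pitch) Rx(roll)).
In Python, from bench import r gives the robot as it stands.
- The arm moves only by the tool drive_tool, never from a script. Its argument "moves" is a list of rows, each a list of 2 entries, a list of its own where there are three numbers: the shift along the world's x, y, z in mm, then the turn about the world's z in degrees. A call has exactly 8 rows; each row is the pose to reach, as a shift and turn from the pose commanded when the call began; what a row does not reach only later rows make up. A row lasts 1/12 s, in which the tool goes at most 41.7 mm and 7.16 degrees, less where a joint would pass 70% of its speed; a pose out of reach is approached as far as the arm can. A call with a gripper value outside its range is refused whole. "fingers" is the finger opening in mm, from 0 to 85.4, set as the call begins (left out, the last holds). The fingers move at their own pace and stop on an object; "squeeze" is the grip in N (left out, the last holds). Time passes only in rows, so rows that repeat a pose let the fingers close, or fill a call up. It gives the time, the measured TCP pose, the force and the opening at its end, in the units of the state.
- r.sense(): the state, without advancing time (a new reading comes with each control period).
- r.snapshot(name): name is "scene" or "top" or "wrist"; returns a dict with "pixels" (384x512x3 uint8, red, green, blue), "camera_matrix" (3x3 intrinsics, pixels), "xyz" and "orientation" of the camera in the world. Camera axes: x right, y down, z forward; pixel columns grow to the right and rows downward; lengths in mm; the calibration is good to about 2 mm. A picture is of the moment at which its call begins. There is no depth.
- r.hand_in(): hands the job in, once; it reports no verdict.
The state is a dict: "time": time; "joint_pos": joint angles; "qd": joint speeds; "joint_efforts": joint torques, N m; "tool_pos": TCP position; "tcp_rot": TCP orientation; "ft_force": force on the tool from outside, world axes, zero at the start; "wrist_torque": the same for the moment, N m; "finger_gap": finger opening in mm.
Only numpy, scipy, OpenCV 4.12 (cv2) and the standard library are available. Lean on these libraries where they do the work, as an engineer would, in place of code of your own. Each camera call takes 0.05 s, during which the arm holds its last target.

## Working session

There is one attempt and no reset: what is moved stays moved. The work goes in short steps, Python scripts to look and compute and a tool call to move; the robot and the scene stay as the last step left them, time stands still between calls to the robot, and variables do not carry over. Pictures are saved under pics/ and viewed, and the job is handed in when it is done.

Besides the shell and the picture viewer there is one more tool, called after "Request:" in YAML: its name, and indented under it one key for each argument. drive_tool: Moves the arm, as the interface text tells. Its arguments: {"type":"object","properties":{"moves":{"type":"array","items":{"type":"array"}},"fingers":{"type":"number"},"squeeze":{"type":"number"}},"required":["moves"]}

```bash
mkdir -p pics; ls
python3 - <<'E'
from bench import r
import cv2,numpy as np
print(r.sense())
for n in ["scene","top","wrist"]:
    s=r.snapshot(n); cv2.imwrite(f"pics/{n}0.png",s["pixels"][:,:,::-1]); np.savez(f"pics/{n}0.npz",**s)
    print(n,s["camera_matrix"].tolist(),s["xyz"],s["orientation"])
E
```

```text
pics
{'time': 0.0, 'joint_pos': array([-7.70865902e+01,  7.51603261e+00,  8.53300119e+01, -3.41065135e-04,
        8.72618588e+01, -4.89181903e+00]), 'qd': array([-0.05710809,  0.0312081 ,  0.01383114,  0.06563828,  0.03903157,
        0.02634417]), 'joint_efforts': array([-1.77616850e-03, -5.69403255e+01, -5.00556242e+01, -4.39940886e-04,
        1.47786172e-02,  5.89993078e-05]), 'tool_pos': array([ 183.36881429, -570.67515299,  214.12780745]), 'tcp_rot': array([-1.79892461e+02, -8.86201060e-03,  1.78052371e+01]), 'ft_force': array([-0.32279957,  0.27009922,  0.36372848]), 'wrist_torque': array([0.0343315 , 0.02251075, 0.0112868 ]), 'finger_gap': 85.36486558219207}
scene [[475.8650627343746, 0.0, 261.9699258652848], [0.0, 475.8650627343746, 192.80700306807648], [0.0, 0.0, 1.0]] [1385.60100834  313.88750506  798.20484463] [-125.83884672    0.7647865   111.12347849]
top [[486.83153788895623, 0.0, 256.2500408713833], [0.0, 486.83153788895623, 196.27584658940359], [0.0, 0.0, 1.0]] [ 258.3396875   -40.56860119 1351.41779609] [-1.68233416e+02  6.50587689e-02 -8.93142721e+01]
wrist [[279.8914990002426, 0.0, 255.21445998425563], [0.0, 279.8914990002426, 193.2223456977697], [0.0, 0.0, 1.0]] [ 253.04898723 -547.98557528  372.50120635] [ 1.63260972e+02  5.75605574e-02 -7.22091503e+01]
```

View pics/scene0.png

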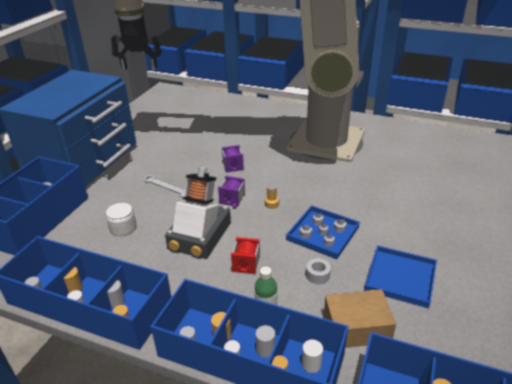

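View pics/top0.png

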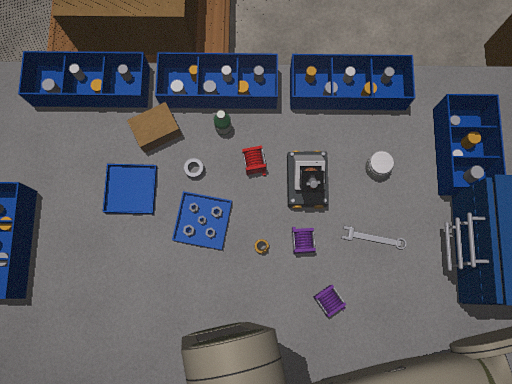

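View pics/wrist0.png

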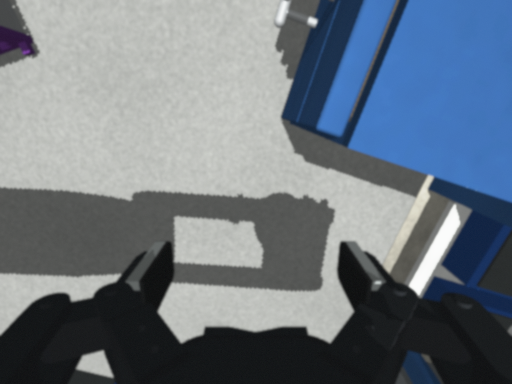

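```bash
cat > h.py <<'E'
import numpy as np,cv2
from scipy.spatial.transform import Rotation as R
def load(n): return dict(np.load(f"pics/{n}.npz"))
def Rm(s): return R.from_euler('xyz',s["orientation"],degrees=True).as_matrix()
def ray(s,u,v):
    d=Rm(s)@np.linalg.inv(s["camera_matrix"])@np.array([u,v,1.]); return s["xyz"],d/np.linalg.norm(d)
def onz(s,u,v,z):
    o,d=ray(s,u,v); return o+d*(z-o[2])/d[2]
def tri(obs):
    A=np.zeros((3,3));b=np.zeros(3);L=[]
    for s,u,v in obs:
        o,d=ray(s,u,v);P=np.eye(3)-np.outer(d,d);A+=P;b+=P@o;L.append((o,d))
    x=np.linalg.solve(A,b);return x,[np.linalg.norm(np.cross(x-o,d)) for o,d in L]
def proj(s,p):
    c=Rm(s).T@(np.asarray(p)-s["xyz"]);k=s["camera_matrix"]@c;return k[:2]/k[2]
def snap(r,n,name):
    s=r.snapshot(n);cv2.imwrite(f"pics/{name}.png",s["pixels"][:,:,::-1]);np.savez(f"pics/{name}.npz",**s);return s
def crop(name,u0,v0,u1,v1,f):
    im=cv2.imread(f"pics/{name}.png")[v0:v1,u0:u1];return cv2.resize(im,None,fx=f,fy=f,interpolation=cv2.INTER_CUBIC)
E
python3 - <<'E'
from h import *
a=crop("scene0",160,155,240,260,5);b=crop("top0",280,140,340,220,6)
h=max(a.shape[0],b.shape[0])
pad=lambda i:cv2.copyMakeBorder(i,0,h-i.shape[0],0,0,0)
cv2.imwrite("pics/c1.png",np.hstack([pad(a),pad(b)]))
t=load("top0");s=load("scene0")
print("tray corners at z20",[onz(t,u,v,20).round() for u,v in [(107,165),(157,165),(155,214),(104,212)]])
print("foot top z50",[onz(t,u,v,50).round() for u,v in [(289,151),(327,151),(327,208),(289,208)]])
# wrist camera in the tool frame
w=load("wrist0");T=R.from_euler('xyz',[-179.89,0,17.8],degrees=True).as_matrix()
print("cam in tool",T.T@(w["xyz"]-[183.4,-570.7,214.1]),"fwd",T.T@Rm(w)[:,2], Rm(w)[:,2])
E
```

```text
tray corners at z20 [array([621., 388.,  20.]), array([623., 246.,  20.]), array([482., 244.,  20.]), array([486., 386.,  20.])]
foot top z50 [array([ 659., -125.,   50.]), array([ 660., -231.,   50.]), array([ 499., -228.,   50.]), array([ 498., -125.,   50.])]
cam in tool [  73.25854091   -0.6398107  -158.40026992] fwd [-2.88012741e-01  8.30462411e-04  9.57626217e-01] [-0.27453355 -0.08708435 -0.95762605]
```

View pics/c1.png

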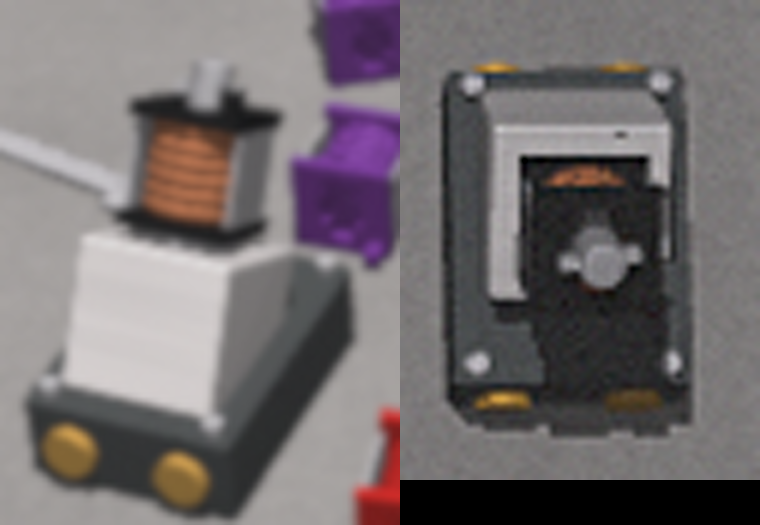

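Run:
```python
from h import *
t=load("top0");s=load("scene0")
print("stem top",onz(t,313.3,183.7,179))
print("tri stem top (scene 201.8,168)",tri([(t,313.3,183.7),(s,202,168)]))
print("lugs dir", onz(t,280+170/6,140+262/6,167),onz(t,280+232/6,140+255/6,167))
print("joint yaw check")
```

```text
stem top [ 535.94318423 -177.00518612  179.        ]
tri stem top (scene 201.8,168) (array([ 537.18378179, -177.93161841,  174.55768871]), [np.float64(0.4419529209670105), np.float64(0.4419529209671226)])
lugs dir [ 538.72490555 -165.99696974  167.        ] [ 542.02244889 -191.84959632  167.        ]
joint yaw check
```

Request:
drive_tool:
  moves:
    - [[0, 0, 40], 7]
    - [[0, 20, 75], 14]
    - [[20, 55, 90], 21]
    - [[50, 90, 90], 28]
    - [[80, 125, 90], 35]
    - [[110, 160, 90], 42]
    - [[140, 195, 90], 49]
    - [[170, 230, 90], 56]

```text
time: 0.82
tool_pos: [339.0, -357.3, 305.1]
tcp_rot: [180.0, -0.0, 74.1]
ft_force: [0.6, -0.2, 0.2]
finger_gap: 84.9
```

Request:
drive_tool:
  moves:
    - [[25, 25, 0], 7]
    - [[50, 50, 0], 14]
    - [[75, 75, 0], 21]
    - [[100, 95, 0], 28]
    - [[125, 115, 0], 35]
    - [[150, 135, 0], 42]
    - [[175, 150, -10], 49]
    - [[193, 164, -20], 56]

```text
time: 1.48
tool_pos: [533.3, -193.5, 285.3]
tcp_rot: [179.9, 0.1, 130.2]
ft_force: [0.8, -1.3, 0.7]
finger_gap: 85.3
```

Request:
drive_tool:
  moves:
    - [[0, 0, -10], 7]
    - [[0, 0, -20], 14]
    - [[0, 0, -20], 21]
    - [[0, 0, -20], 28]
    - [[0, 0, -20], 35]
    - [[0, 0, -20], 42]
    - [[0, 0, -20], 49]
    - [[0, 0, -20], 50]

```text
time: 2.15
tool_pos: [531.1, -194.9, 264.8]
tcp_rot: [180.0, -0.0, -179.8]
ft_force: [0.3, -0.4, 0.1]
finger_gap: 85.4
```

Run:
```python
from bench import r
from h import *
q=r.sense();print(q["time"],q["joint_pos"].round(1),q["tool_pos"].round(1),q["tcp_rot"].round(1))
snap(r,"wrist","w1")
```

```text
2.15 [ -25.3    1.3   86.6    0.    92.1 -115.5] [ 531.1 -194.9  264.8] [ 180.    -0.  -179.8]
```

View pics/w1.png

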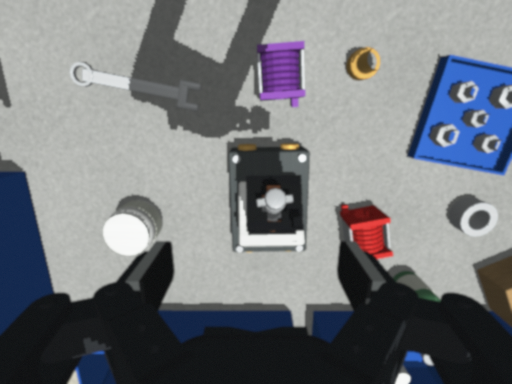

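Request:
drive_tool:
  moves:
    - [[8, 9, -10], 0]
    - [[16, 18, -20], 0]
    - [[16, 18, -30], 0]
    - [[16, 18, -40], 0]
    - [[16, 18, -45], 0]
    - [[16, 18, -45], 0]
    - [[16, 18, -45], 0]
    - [[16, 18, -45], 0]

```text
time: 2.87
tool_pos: [547.4, -177.3, 220.7]
tcp_rot: [-180.0, 0.0, 179.8]
ft_force: [-0.4, -0.1, 1.2]
finger_gap: 85.1
```

Run:
```python
from bench import r
from h import *
q=r.sense();print(q["time"],q["tool_pos"].round(1))
snap(r,"wrist","w2")
cv2.imwrite("pics/w2c.png",crop("w2",200,110,320,280,4)[:600])
```

```text
2.8667 [ 547.4 -177.3  220.7]
```

View pics/w2c.png

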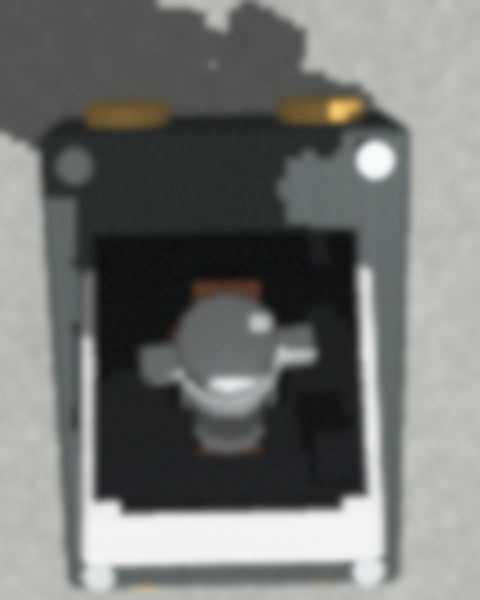

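Run:
```python
from h import *
w=load("w2");t=load("top0")
print(onz(w,256.25,194.5,179), tri([(w,256.25,194.5),(t,313.3,183.7)]))
# lugs midpoint, z=105+69.5*.8776=166
for c in [(157,365),(297,343)]: print(onz(w,200+c[0]/4,110+c[1]/4,166))
# coil top edges left/right at crop row 370 -> z159
for c in [(97,370),(361,370),(228,236)]: print(onz(w,200+c[0]/4,110+c[1]/4,159))
print("coil top front edge at z146",onz(w,200+228/4,110+236/4,145.6))
```

```text
[ 534.9893148  -176.10053849  179.        ] (array([ 534.82442859, -176.40651363,  181.38572583]), [np.float64(0.6191039812309579), np.float64(0.619103981231066)])
[ 544.56821277 -189.7204551   166.        ]
[ 540.06147132 -161.7498515   166.        ]
[ 547.93681036 -202.61361695  159.        ]
[ 548.14606846 -147.92258888  159.        ]
[ 519.78699686 -175.40464047  159.        ]
coil top front edge at z146 [ 522.58597916 -175.34437071  145.6       ]
```

Request:
drive_tool:
  moves:
    - [[4, 1, -10], 0]
    - [[8, 1, -20], 0]
    - [[8, 1, -30], 0]
    - [[8, 1, -40], 0]
    - [[8, 1, -50], 0]
    - [[8, 1, -60], 0]
    - [[8, 1, -70], 0]
    - [[8, 1, -74], 0]

```text
time: 3.58
tool_pos: [554.2, -175.6, 143.7]
tcp_rot: [179.9, -0.1, 179.8]
ft_force: [0.7, 0.5, -1.8]
finger_gap: 85.1
```

Request:
drive_tool:
  moves:
    - [[0, 0, 0], 0]
    - [[0, 0, 0], 0]
    - [[0, 0, 0], 0]
    - [[0, 0, 0], 0]
    - [[0, 0, 0], 0]
    - [[0, 0, 0], 0]
    - [[0, 0, 0], 0]
    - [[0, 0, 0], 0]
  fingers: 50
  squeeze: 20

```text
time: 4.25
tool_pos: [555.7, -175.9, 147.2]
tcp_rot: [-180.0, 0.1, 179.8]
ft_force: [-2.4, 2.2, 6.1]
finger_gap: 52.4
```

Run:
```python
from bench import r
from h import *
q=r.sense();print(q["time"],q["tool_pos"].round(1),q["finger_gap"],q["ft_force"],q["wrist_torque"])
snap(r,"wrist","w3");snap(r,"scene","s3")
cv2.imwrite("pics/s3c.png",crop("s3",150,120,260,260,4))
```

```text
4.25 [ 555.7 -175.9  147.2] 52.37891485128757 [-2.39351619  2.20403836  6.08116512] [0.58895199 0.37350256 0.0475404 ]
```

View pics/w3.png

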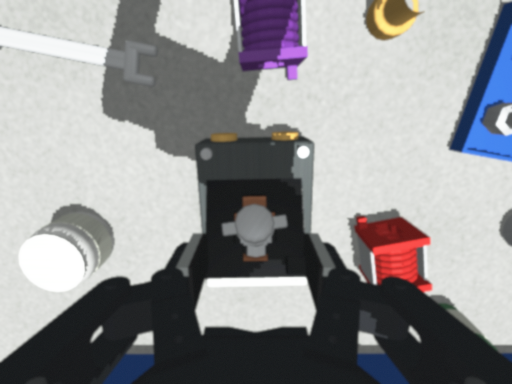

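View pics/s3c.png

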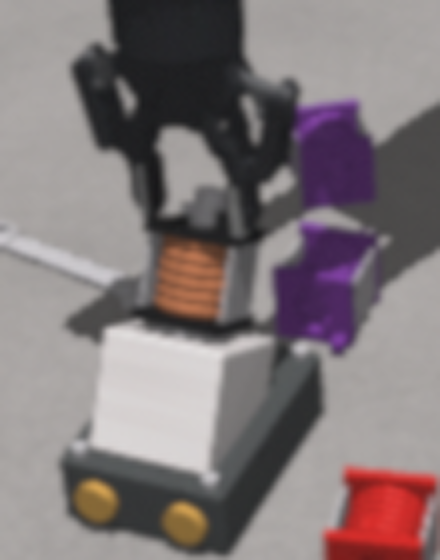

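Request:
drive_tool:
  moves:
    - [[0, 0, 0], -4]
    - [[0, 0, 0], -8]
    - [[0, 0, 0], -12]
    - [[0, 0, 0], -16]
    - [[0, 0, 0], -20]
    - [[0, 0, 0], -24]
    - [[0, 0, 0], -27]
    - [[0, 0, 0], -30]

```text
time: 5.02
tool_pos: [555.6, -175.8, 146.5]
tcp_rot: [180.0, 0.0, 149.7]
ft_force: [-0.3, 2.5, 1.3]
finger_gap: 49.7
```

Run:
```python
from bench import r
from h import *
q=r.sense();print(q["time"],q["tool_pos"].round(1),q["finger_gap"],q["ft_force"],q["wrist_torque"])
snap(r,"wrist","w4");snap(r,"scene","s4")
cv2.imwrite("pics/s4c.png",np.hstack([crop("s4",150,120,250,240,4),crop("w4",190,150,290,270,4)]))
```

```text
5.0167 [ 555.6 -175.8  146.5] 49.71525578666238 [-0.29716749  2.48323149  1.26686997] [0.47606281 0.09308898 0.10308237]
```

View pics/s4c.png

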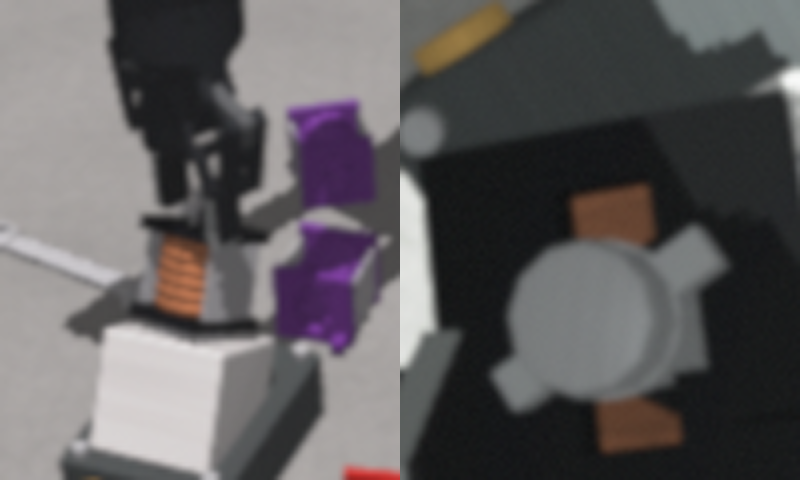

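```bash
cat >> h.py <<'E'
O=np.array([575.5,-176.,105.]);S=np.array([-np.sin(.5),0,np.cos(.5)])
Hy=np.array([0,1.,0]);E1=np.cross(S,Hy) # in-plane; angle from +y toward E=-(...)
E1=np.cross(S,Hy)
def pl(s,u,v,h):
    o,d=ray(s,u,v);p=o+d*((O+S*h-o)@S)/(d@S)-O
    return np.array([p@Hy,p@E1])   # CCW about S
E
python3 - <<'E'
from h import *
w=load("w4")
c=lambda x,y:(190+(x-400)/4,150+y/4)
f=lambda x,y,h:pl(w,*c(x,y),h)
ang=lambda a,b:np.degrees(np.arctan2(*(b-a)[::-1]))
for n,p in dict(l1=(519,385),l2=(705,262)).items():print(n,f(*p,69.5))
for n,p in dict(k1=(612,190),k2=(641,445)).items():print(n,f(*p,62))
print("lug",ang(f(519,385,69.5),f(705,262,69.5)),"key",ang(f(641,445,62),f(612,190,62)))
w=load("w2");c=lambda x,y:(200+x/4,110+y/4)
print("w2 lug",ang(f(157,365,69.5),f(297,343,69.5)),"key",ang(f(229,452,62),f(227,282,62)))
E
```

```text
l1 [-15.14136662  -2.2001876 ]
l2 [15.39648841  0.44412856]
k1 [ 6.98219955 17.25091035]
k2 [ -5.40474317 -16.53085461]
lug 4.948978141651574 key 69.86325467652834
w2 lug 8.873937361656889 key 90.40772709940407
```

Request:
drive_tool:
  moves:
    - [[0, 0, 0], 0]
    - [[0, 0, 0], 0]
    - [[0, 0, 0], 0]
    - [[0, 0, 0], -4]
    - [[0, 0, 0], -8]
    - [[0, 0, 0], -12]
    - [[0, 0, 0], -16]
    - [[0, 0, 0], -20]
  fingers: 35
  squeeze: 25

```text
time: 5.78
tool_pos: [558.7, -181.0, 149.9]
tcp_rot: [179.9, 0.7, 129.7]
ft_force: [4.8, -20.8, 5.7]
finger_gap: 38.2
```

Run:
```python
from bench import r
from h import *
q=r.sense();print(q["time"],q["tool_pos"].round(1),q["finger_gap"],q["ft_force"],q["wrist_torque"])
snap(r,"wrist","w5");snap(r,"scene","s5")
cv2.imwrite("pics/s5c.png",np.hstack([crop("s5",150,120,250,240,4),crop("w5",190,150,290,270,4)]))
```

```text
5.7833 [ 558.7 -181.   149.9] 38.210189339767496 [  4.761722   -20.83430144   5.67029532] [-3.16616304 -1.40572502  0.61228167]
```

View pics/s5c.png

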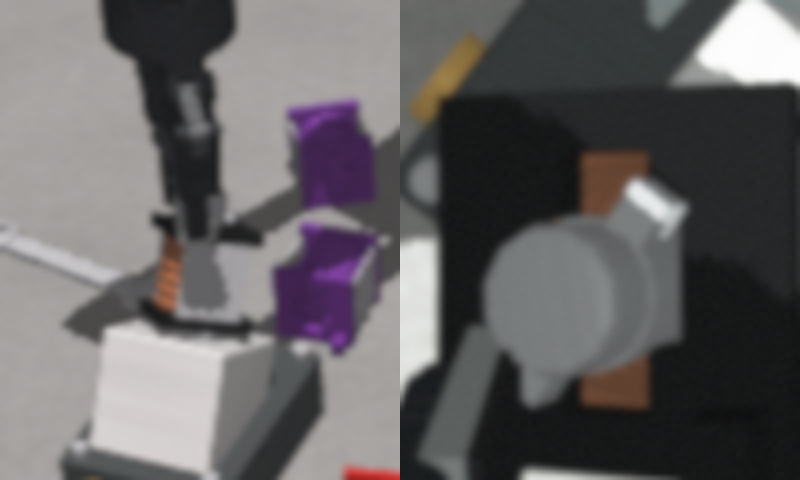

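Run:
```python
from h import *
w=load("w5")
c=lambda x,y:(190+(x-400)/4,150+y/4)
f=lambda x,y,h:pl(w,*c(x,y),h)
ang=lambda a,b:np.degrees(np.arctan2(*(b-a)[::-1]))
print(f(535,392,69.5),f(660,205,69.5),f(615,152,62),f(615,408,62))
print("lug",ang(f(535,392,69.5),f(660,205,69.5)),"key",ang(f(615,408,62),f(615,152,62)))
for x,y in [(441,95),(797,85)]:print(f(x,y,62))
w=load("s5");c=lambda x,y:(150+x/4,120+y/4)
```

```text
[-16.07369532  -3.57608276] [15.68019704  0.67516182] [14.39791355 13.11873866] [-12.09197303 -11.97829336]
lug 7.625475093809169 key 43.45338109554746
[ 1.1017812  40.69002434]
[39.03472244 -0.49705199]
```

View pics/w5.png

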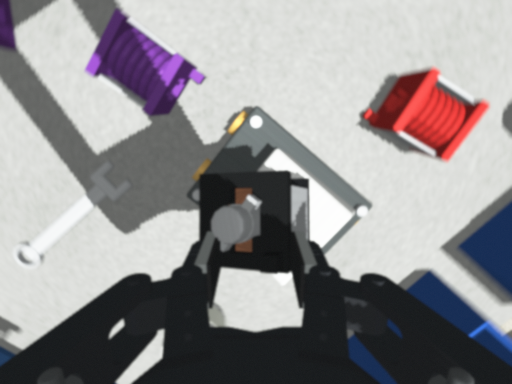

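Request:
drive_tool:
  moves:
    - [[0, 0, 0], 0]
    - [[0, 0, 0], 0]
    - [[0, 0, 10], 0]
    - [[0, 0, 25], 0]
    - [[0, 0, 40], 0]
    - [[0, 0, 55], 0]
    - [[0, 0, 65], 0]
    - [[0, 0, 65], 6]
  fingers: 85

```text
time: 6.55
tool_pos: [556.6, -176.3, 214.6]
tcp_rot: [179.9, 0.2, 135.8]
ft_force: [-0.7, -0.2, -0.1]
finger_gap: 84.9
```

Request:
drive_tool:
  moves:
    - [[0, 0, 0], 7]
    - [[0, 0, 0], 14]
    - [[0, 0, 0], 21]
    - [[0, 0, 0], 28]
    - [[0, 0, 0], 35]
    - [[0, 0, 0], 42]
    - [[0, 0, 0], 49]
    - [[0, 0, 0], 50]

```text
time: 7.22
tool_pos: [555.1, -175.7, 211.2]
tcp_rot: [180.0, -0.0, -173.8]
ft_force: [0.7, -0.3, -0.2]
finger_gap: 84.9
```

Run:
```python
from bench import r
from h import *
q=r.sense();print(q["time"],q["tool_pos"].round(1),q["tcp_rot"],q["finger_gap"],q["ft_force"])
snap(r,"wrist","w6")
cv2.imwrite("pics/w6c.png",crop("w6",190,120,320,260,4))
```

```text
7.2167 [ 555.1 -175.7  211.2] [ 1.79981593e+02 -2.90509170e-02 -1.73803662e+02] 84.93635287212511 [ 0.74970413 -0.31285877 -0.16082218]
```

View pics/w6c.png

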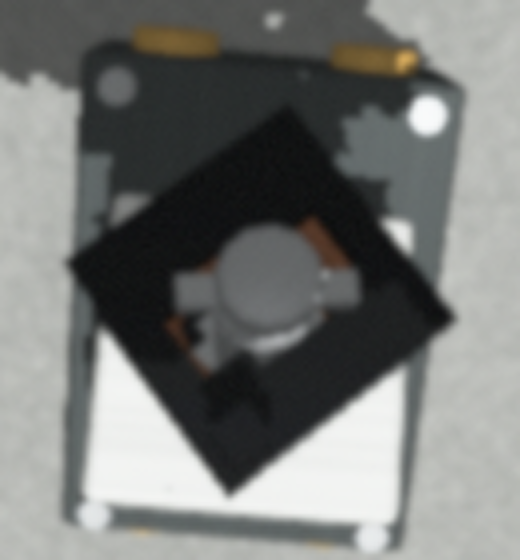

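Run:
```python
from h import *
w=load("w6")
c=lambda x,y:(190+x/4,120+y/4)
f=lambda x,y,h:pl(w,*c(x,y),h)
ang=lambda a,b:np.degrees(np.arctan2(*(b-a)[::-1]))
print("lug",ang(f(180,292,69.5),f(357,287,69.5)),f(180,292,69.5),f(357,287,69.5))
C=dict(L=(70,262),T=(288,108),R=(454,320),B=(230,494))
P={k:f(*v,62) for k,v in C.items()};print(P,sum(P.values())/4)
print(ang(P['L'],P['T']),ang(P['B'],P['R']),ang(P['B'],P['L'])-90,ang(P['R'],P['T'])-90)
```

```text
lug 7.712743986040534 [-15.84571315  -2.06959618] [17.50192892  2.44673508]
{'L': array([-38.17398001,   3.17828853]), 'T': array([ 1.46192561, 39.84709538]), 'R': array([38.0279877 , -0.44150502]), 'B': array([ -2.52233175, -38.28750089])} [-0.30159961  1.0740945 ]
42.77318299448204 43.02433428282692 40.688436696621295 42.226984431466235
```

Request:
drive_tool:
  moves:
    - [[-1, 0, 0], 7]
    - [[-2, 0, 0], 14]
    - [[-4, 0, 0], 21]
    - [[-4, 0, 0], 28]
    - [[-4, 0, -10], 32]
    - [[-4, 0, -25], 32]
    - [[-4, 0, -40], 32]
    - [[-4, 0, -50], 32]

```text
time: 7.93
tool_pos: [550.7, -175.7, 159.7]
tcp_rot: [179.9, -0.0, -142.4]
ft_force: [-0.3, -0.3, -0.5]
finger_gap: 84.8
```

Request:
drive_tool:
  moves:
    - [[0, 0, -8], 0]
    - [[0, 0, -8], 0]
    - [[0, 0, -8], 0]
    - [[0, 0, -8], 0]
    - [[0, 0, -8], 0]
    - [[0, 0, -8], 0]
    - [[0, 0, -8], 0]
    - [[0, 0, -8], 0]
  fingers: 54
  squeeze: 20

```text
time: 8.6
tool_pos: [551.5, -176.1, 153.7]
tcp_rot: [-180.0, 0.0, -142.2]
ft_force: [-0.3, 0.3, -0.1]
finger_gap: 54.0
```

Run:
```python
from bench import r
from h import *
q=r.sense();print(q["time"],q["tool_pos"].round(1),q["tcp_rot"],q["finger_gap"],q["ft_force"],q["wrist_torque"],q["joint_pos"][5])
snap(r,"wrist","w7");snap(r,"scene","s7")
cv2.imwrite("pics/s7c.png",np.hstack([crop("s7",150,120,250,240,4),crop("w7",190,160,290,280,4)]))
```

```text
8.6 [ 551.5 -176.1  153.7] [-1.79961444e+02  2.04111576e-02 -1.42200241e+02] 54.010144103782146 [-0.32837418  0.25105204 -0.05406914] [0.03468917 0.00119089 0.00026825] -150.58367803106853
```

View pics/s7c.png

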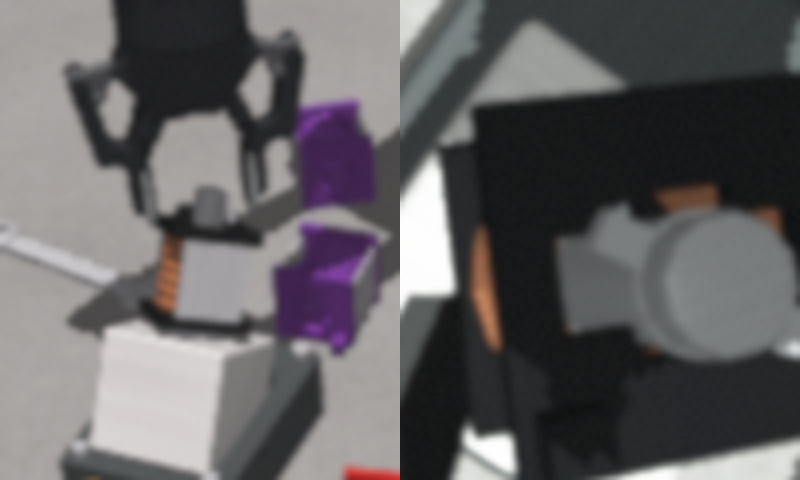

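Request:
drive_tool:
  moves:
    - [[0, 0, 0], 0]
    - [[0, 0, 0], 0]
    - [[0, 0, 0], 0]
    - [[3, 0, -4], 0]
    - [[6, 0, -8], 0]
    - [[6, 0, -12], 0]
    - [[6, 0, -12], 0]
    - [[6, 0, -12], 0]
  fingers: 85

```text
time: 9.37
tool_pos: [556.9, -175.8, 140.4]
tcp_rot: [179.9, -0.0, -142.2]
ft_force: [-0.8, 0.3, -0.2]
finger_gap: 84.8
```

Request:
drive_tool:
  moves:
    - [[0, 0, 0], 0]
    - [[0, 0, 0], 0]
    - [[0, 0, 0], 0]
    - [[0, 0, 0], 0]
    - [[0, 0, 0], 0]
    - [[0, 0, 0], 0]
    - [[0, 0, 0], 0]
    - [[0, 0, 0], 0]
  fingers: 50
  squeeze: 20

```text
time: 10.03
tool_pos: [557.3, -176.0, 141.3]
tcp_rot: [180.0, 0.0, -142.2]
ft_force: [-0.9, 1.6, 1.8]
finger_gap: 50.4
```

Run:
```python
from bench import r
from h import *
q=r.sense();print(q["time"],q["tool_pos"].round(1),q["tcp_rot"],q["finger_gap"],q["ft_force"],q["wrist_torque"],q["joint_pos"][5])
snap(r,"wrist","w8");snap(r,"scene","s8")
cv2.imwrite("pics/s8c.png",np.hstack([crop("s8",150,120,250,240,4),crop("w8",190,160,290,280,4)]))
```

```text
10.0333 [ 557.3 -176.   141.3] [ 1.79997484e+02  3.74738544e-03 -1.42191228e+02] 50.44009654969995 [-0.94672698  1.64224821  1.78337484] [0.11377256 0.11191377 0.07062828] -150.36268681210834
```

View pics/s8c.png

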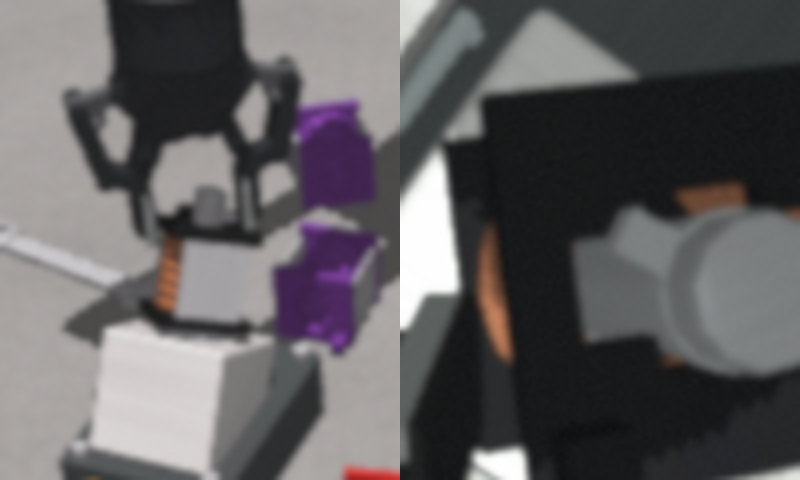

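Request:
drive_tool:
  moves:
    - [[0, 0, 0], -5]
    - [[0, 0, 0], -10]
    - [[0, 0, 0], -15]
    - [[0, 0, 0], -20]
    - [[0, 0, 0], -25]
    - [[0, 0, 0], -30]
    - [[0, 0, 0], -32]
    - [[0, 0, 0], -32]

```text
time: 10.8
tool_pos: [552.5, -176.9, 144.8]
tcp_rot: [180.0, -0.5, -174.3]
ft_force: [-40.6, 1.0, 40.5]
finger_gap: 50.2
```

Run:
```python
from bench import r
from h import *
q=r.sense();print(q["time"],q["tool_pos"].round(1),q["tcp_rot"],q["finger_gap"],q["ft_force"],q["wrist_torque"],q["joint_pos"][5])
snap(r,"wrist","w9");snap(r,"scene","s9")
cv2.imwrite("pics/s9c.png",np.hstack([crop("s9",150,120,250,240,4),crop("w9",190,160,290,280,4)]))
```

```text
10.8 [ 552.5 -176.9  144.8] [ 179.99907965   -0.54135004 -174.30642679] 50.23443418277252 [-40.59839053   0.95344758  40.49252948] [1.44776344 6.75936353 1.3098779 ] -118.29327140647851
```

View pics/s9c.png

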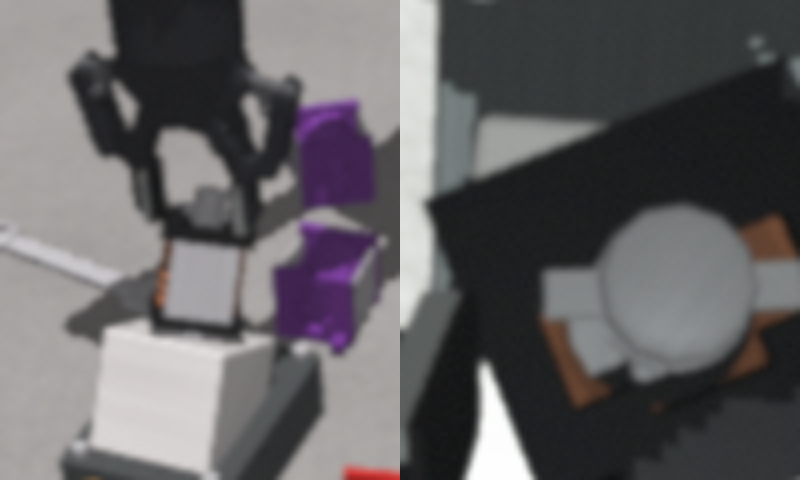

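Request:
drive_tool:
  moves:
    - [[0, 0, 2], 0]
    - [[0, 0, 2], 0]
    - [[-4, 0, 7], 0]
    - [[-4, 0, 20], 0]
    - [[-4, 0, 40], 0]
    - [[-4, 0, 60], 0]
    - [[-4, 0, 70], 0]
    - [[-4, 0, 70], 0]
  fingers: 85

```text
time: 11.57
tool_pos: [555.1, -176.7, 215.1]
tcp_rot: [-179.8, 0.3, -174.2]
ft_force: [1.3, -0.4, 0.4]
finger_gap: 84.9
```

Run:
```python
from bench import r
from h import *
q=r.sense();print(q["time"],q["tool_pos"].round(1),q["tcp_rot"],q["finger_gap"],q["ft_force"],q["wrist_torque"],q["joint_pos"][5])
snap(r,"wrist","w10")
cv2.imwrite("pics/w10c.png",crop("w10",190,120,320,260,4))
```

```text
11.5667 [ 555.1 -176.7  215.1] [-179.84170656    0.29885029 -174.18270996] 84.85621393129304 [ 1.25587408 -0.4338847   0.39140457] [-0.03235332 -0.01346295 -0.01264501] -118.51411035386147
```

View pics/w10c.png

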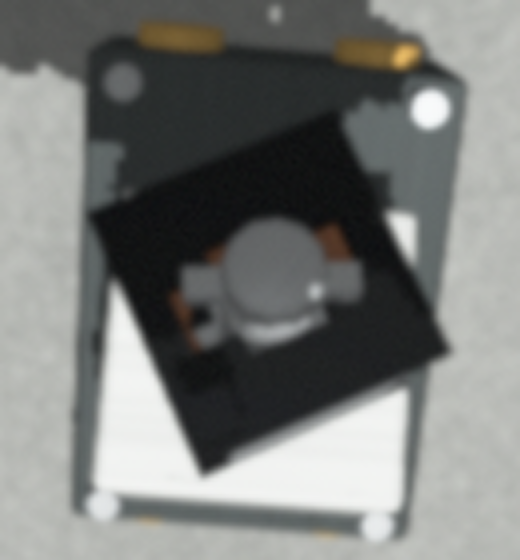

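Run:
```python
from h import *
w=load("w10")
c=lambda x,y:(190+x/4,120+y/4)
f=lambda x,y,h:pl(w,*c(x,y),h)
ang=lambda a,b:np.degrees(np.arctan2(*(b-a)[::-1]))
print("lug",ang(f(183,283,69.5),f(362,280,69.5)),f(183,283,69.5),f(362,280,69.5))
C=dict(L=(95,215),T=(335,112),R=(450,352),B=(205,475))
P={k:f(*v,62) for k,v in C.items()};print(P,sum(P.values())/4)
print(ang(P['L'],P['T']),ang(P['B'],P['R']),ang(P['B'],P['L'])-90,ang(P['R'],P['T'])-90)
```

```text
lug 6.728161481021997 [-16.55555967  -1.57320889] [17.81239349  2.48122403]
{'L': array([-35.88836739,  12.11404804]), 'T': array([10.54179306, 39.08310219]), 'R': array([37.25135308, -8.64614921]), 'B': array([ -8.74727978, -37.15758967])} [0.78937474 1.34835284]
30.15025002648951 31.79197360477123 28.847997942745593 29.231624085960746
```

Request:
drive_tool:
  moves:
    - [[-1, 0, 0], 7]
    - [[-2, 0, -10], 14]
    - [[-2, 0, -25], 21]
    - [[-2, 0, -40], 21]
    - [[-2, 0, -55], 21]
    - [[-2, 0, -65], 21]
    - [[-2, 0, -65], 21]
    - [[-2, 0, -65], 21]

```text
time: 12.28
tool_pos: [550.4, -175.6, 144.8]
tcp_rot: [179.9, -0.1, -153.2]
ft_force: [0.3, 0.3, -0.2]
finger_gap: 84.9
```

Request:
drive_tool:
  moves:
    - [[0, 0, 0], 0]
    - [[0, 0, 0], 0]
    - [[0, 0, 0], 0]
    - [[0, 0, 0], 0]
    - [[0, 0, 0], 0]
    - [[0, 0, 0], 0]
    - [[0, 0, 0], 0]
    - [[0, 0, 0], -3]
  fingers: 50
  squeeze: 20

```text
time: 12.95
tool_pos: [551.3, -176.0, 146.2]
tcp_rot: [-180.0, 0.0, -156.1]
ft_force: [-0.8, 1.0, -0.2]
finger_gap: 49.9
```

Request:
drive_tool:
  moves:
    - [[0, 0, 0], -3]
    - [[0, 0, 0], -6]
    - [[0, 0, 0], -9]
    - [[0, 0, 0], -12]
    - [[0, 0, 0], -14]
    - [[0, 0, 0], -16]
    - [[0, 0, 0], -18]
    - [[0, 0, 0], -18]

```text
time: 13.62
tool_pos: [551.2, -176.0, 146.2]
tcp_rot: [-180.0, -0.0, -174.3]
ft_force: [-0.5, -0.3, 0.3]
finger_gap: 49.9
```

Run:
```python
from bench import r
from h import *
q=r.sense();print(q["time"],q["tool_pos"].round(1),q["tcp_rot"],q["finger_gap"],q["ft_force"],q["wrist_torque"],q["joint_pos"][5])
snap(r,"wrist","w11");snap(r,"scene","s11")
cv2.imwrite("pics/s11c.png",np.hstack([crop("s11",150,120,250,240,4),crop("w11",190,160,290,280,4)]))
```

```text
13.6167 [ 551.2 -176.   146.2] [-1.79999498e+02 -5.26019850e-03 -1.74287872e+02] 49.8696940225468 [-0.47999993 -0.27188733  0.3107969 ] [ 0.02826263 -0.01239476 -0.00765152] -118.4952652255133
```

View pics/s11c.png

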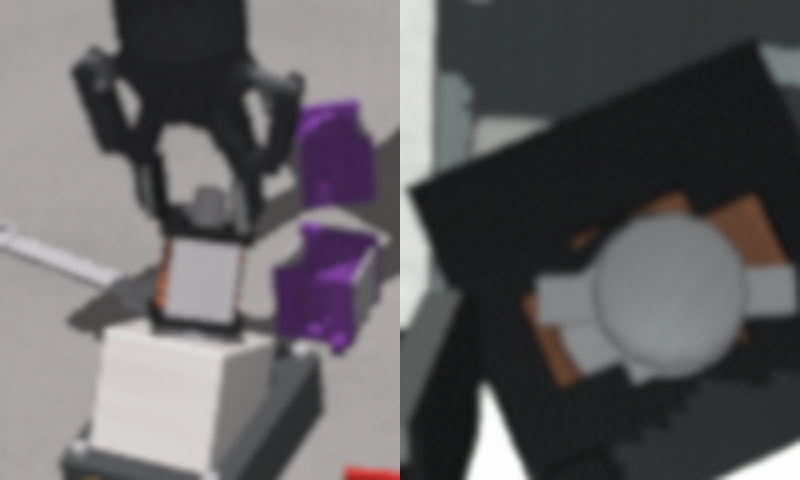

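Run:
```python
from h import *
s=load("s11")
im=crop("s11",175,155,225,210,12)
im=np.clip(im.astype(float)*1.6+15,0,255).astype(np.uint8)
w=np.clip(cv2.resize(cv2.imread("pics/w11.png"),None,fx=1,fy=1).astype(float)*1.6+15,0,255).astype(np.uint8)
cv2.imwrite("pics/z1.png",im[:600]); cv2.imwrite("pics/z2.png",cv2.resize(w[150:384,100:420],None,fx=2.4,fy=2.4,interpolation=cv2.INTER_CUBIC))
# tip predicted projections: pads at y=-176±25 ; z tip
for y in(-201,-151):
  for z in (124,130,135,146,160): print(y,z,(proj(s,[551,y,z])-[175,155])*12)
for a in [(28,28),(28,-28),(-28,28),(-28,-28)]:
    th=np.radians(29.7);p=O+62*S+Hy*(a[0]*np.cos(th)-a[1]*np.sin(th))+E1*(a[0]*np.sin(th)+a[1]*np.cos(th))
    print(p.round(),(proj(s,p)-[175,155])*12)
```

```text
-201 124 [216.88944012 375.98545414]
-201 130 [214.02654596 352.09946375]
-201 135 [211.62768273 332.0850236 ]
-201 146 [206.30774156 287.6991483 ]
-201 160 [199.45122381 230.49315062]
-151 124 [435.28960392 424.32214117]
-151 130 [433.05156414 400.27411875]
-151 135 [431.17614327 380.12248263]
-151 146 [427.01660427 335.42770636]
-151 160 [421.65477296 277.81414613]
[ 512. -166.  141.] [448.1323887  241.51972167]
[ 555. -138.  164.] [471.03707041 282.58444849]
[ 537. -214.  154.] [178.19090565 204.6143409 ]
[ 579. -186.  178.] [188.2938219 244.3204056]
```

View pics/z1.png

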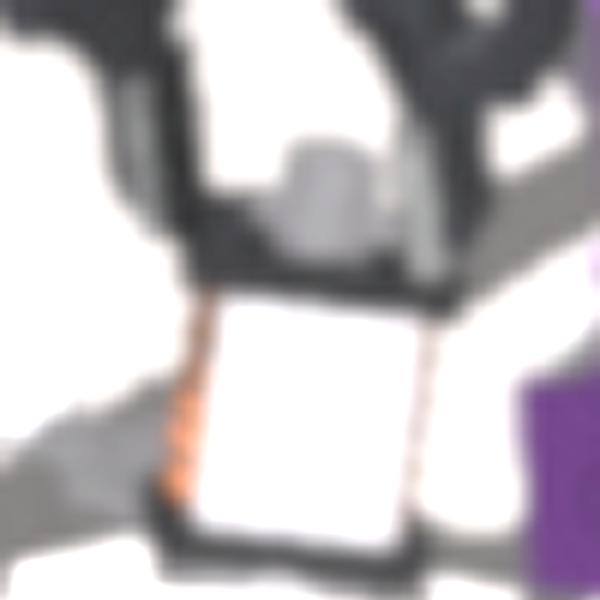

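View pics/z2.png

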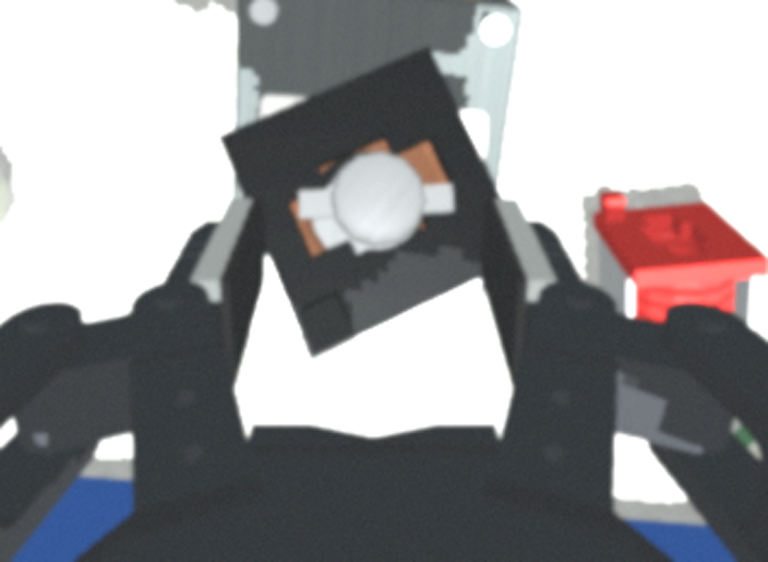

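Run:
```python
from h import *
w=load("w11");T=R.from_euler('xyz',[180,0,-174.3],degrees=True).as_matrix();tcp=np.array([551.2,-176,146.2])
def pt(x,y,lat):
    o,d=ray(w,100+x/2.4,150+y/2.4);o=T.T@(o-tcp);d=T.T@d
    k=(lat-o[1])/d[1];return o+d*k
for p,l in [((262,197),25),((262,197),-25),((487,197),-25),((487,197),25),((240,385),25),((240,385),-25),((512,385),25),((250,200),25),((250,200),-25)]:print(p,l,pt(*p,l).round(1))
```

```text
(262, 197) 25 [ 135.5   25.  -293.9]
(262, 197) -25 [  8.3 -25.  -16.2]
(487, 197) -25 [ 136.7  -25.  -296.6]
(487, 197) 25 [ 12.9  25.  -26.2]
(240, 385) 25 [ 158.3   25.  -261.6]
(240, 385) -25 [-15.6 -25.  -50. ]
(512, 385) 25 [ -7.9  25.  -59.4]
(250, 200) 25 [ 130.    25.  -280.5]
(250, 200) -25 [ 14.  -25.  -30.2]
```

Run:
```python
from h import *
w=load("w11");T=R.from_euler('xyz',[180,0,-174.3],degrees=True).as_matrix();tcp=np.array([551.2,-176,146.2])
def pt(x,y,X):
    o,d=ray(w,100+x/2.4,150+y/2.4);o=T.T@(o-tcp);d=T.T@d
    k=(X-o[0])/d[0];return o+d*k
for p in [(262,197),(235,200),(487,197),(515,200),(222,298),(530,298)]:print(p,pt(*p,11).round(1))
# same for w0: shut? open config
w=load("w2");T=R.from_euler('xyz',[180,0,179.8],degrees=True).as_matrix();tcp=np.array([547.4,-177.3,220.7])
```

```text
(262, 197) [ 11.  -23.9 -22.1]
(235, 200) [ 11.  -29.6 -23.7]
(487, 197) [ 11.   25.8 -22.1]
(515, 200) [ 11.   31.6 -23.7]
(222, 298) [ 11.  -24.2 -61.6]
(530, 298) [ 11.   26.4 -61.6]
```

Run:
```python
from h import *
w=load("w1")
im=np.vstack([np.clip(crop("w1",100,220,400,384,2.6)*1.5+10,0,255)]).astype(np.uint8)
cv2.imwrite("pics/z3.png",im)
T=R.from_euler('xyz',[180,0,-179.8],degrees=True).as_matrix();tcp=np.array([531.1,-194.9,264.8])
# project tool-frame points
for l in(42.5,57):
  for z in (22,10,0,-10,-20): print(l,z,((proj(w,tcp+T@np.array([11,-l,z]))-[100,220])*2.6).round(), ((proj(w,tcp+T@np.array([-11,-l,z]))-[100,220])*2.6).round())
```

```text
42.5 22 [240. -39.] [245.  38.]
42.5 10 [229. -23.] [235.  58.]
42.5 0 [219.  -8.] [226.  77.]
42.5 -10 [208.   9.] [216.  98.]
42.5 -20 [196.  28.] [204. 121.]
57 22 [184. -39.] [191.  38.]
57 10 [170. -23.] [178.  58.]
57 0 [157.  -8.] [166.  77.]
57 -10 [142.   9.] [152.  98.]
57 -20 [126.  28.] [137. 122.]
```

View pics/z3.png

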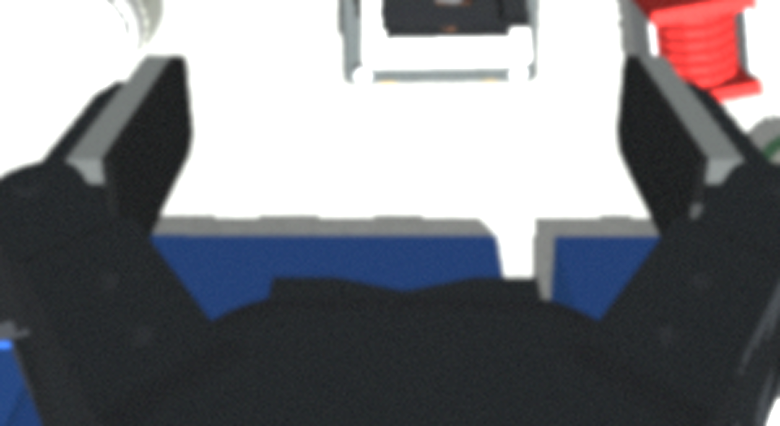

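Run:
```python
from h import *
s=load("s11")
im=np.clip(crop("s11",165,90,235,210,6).astype(float)*1.4+10,0,255).astype(np.uint8)[:600]
for x,y in((589,-176),(551,-176),(589,-214),(589,-138)):
  for z in (190,200,210,220,240): 
    p=(proj(s,[x,y,z])-[165,90])*6; print(x,y,z,p.round())
cv2.imwrite("pics/z4.png",im)
```

```text
589 -176 190 [163. 504.]
589 -176 200 [160. 482.]
589 -176 210 [158. 460.]
589 -176 220 [155. 438.]
589 -176 240 [150. 393.]
551 -176 190 [208. 454.]
551 -176 200 [206. 433.]
551 -176 210 [204. 411.]
551 -176 220 [201. 389.]
551 -176 240 [197. 345.]
589 -214 190 [ 77. 486.]
589 -214 200 [ 74. 464.]
589 -214 210 [ 70. 442.]
589 -214 220 [ 67. 420.]
589 -214 240 [ 61. 375.]
589 -138 190 [251. 523.]
589 -138 200 [249. 501.]
589 -138 210 [247. 479.]
589 -138 220 [245. 457.]
589 -138 240 [241. 411.]
```

View pics/z4.png

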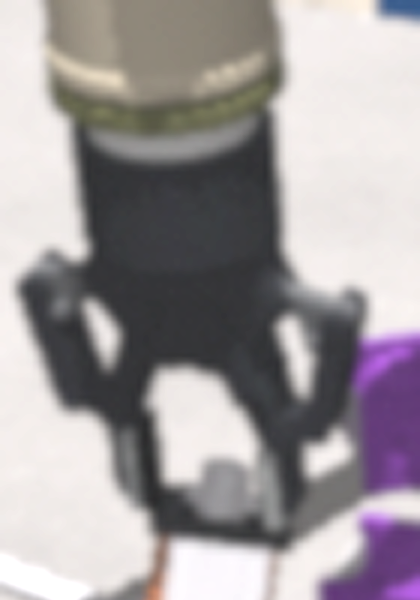

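Request:
drive_tool:
  moves:
    - [[0, 0, 10], 0]
    - [[0, 0, 15], 5]
    - [[0, 0, 15], 12]
    - [[2, 0, 15], 19]
    - [[2, 0, 10], 21]
    - [[2, 0, 0], 21]
    - [[2, 0, -15], 21]
    - [[2, 0, -30], 21]
  fingers: 85

```text
time: 14.38
tool_pos: [553.6, -176.2, 116.2]
tcp_rot: [-179.9, 0.0, -153.3]
ft_force: [-0.1, -0.4, -0.3]
finger_gap: 85.2
```

Request:
drive_tool:
  moves:
    - [[0, 0, -3], 0]
    - [[0, 0, -6], 0]
    - [[0, 0, -6], 0]
    - [[0, 0, -6], 0]
    - [[0, 0, -6], 0]
    - [[0, 0, -6], 0]
    - [[0, 0, -6], 0]
    - [[0, 0, -6], 0]
  fingers: 62

```text
time: 15.05
tool_pos: [553.5, -176.2, 110.7]
tcp_rot: [-180.0, 0.0, -153.2]
ft_force: [-2.5, 0.0, 1.8]
finger_gap: 62.1
```

Run:
```python
from bench import r
from h import *
q=r.sense();print(q["time"],q["tool_pos"].round(1),q["tcp_rot"],q["finger_gap"],q["ft_force"],q["wrist_torque"],q["joint_pos"][5])
snap(r,"wrist","w12");snap(r,"scene","s12")
cv2.imwrite("pics/z5.png",np.clip(np.hstack([crop("s12",160,100,240,220,5),crop("w12",150,150,360,384,2.6)[:600,:400]]).astype(float)*1.4+10,0,255))
```

```text
15.05 [ 553.5 -176.2  110.7] [-1.79967750e+02  1.47522330e-02 -1.53202566e+02] 62.116330498936264 [-2.54661602  0.03511162  1.79087575] [-0.29658347  0.28863577 -0.07331746] -139.506947677033[ WARN:0@3.826] global loadsave.cpp:1063 imwrite_ Unsupported depth image for selected encoder is fallbacked to CV_8U.
```

View pics/z5.png

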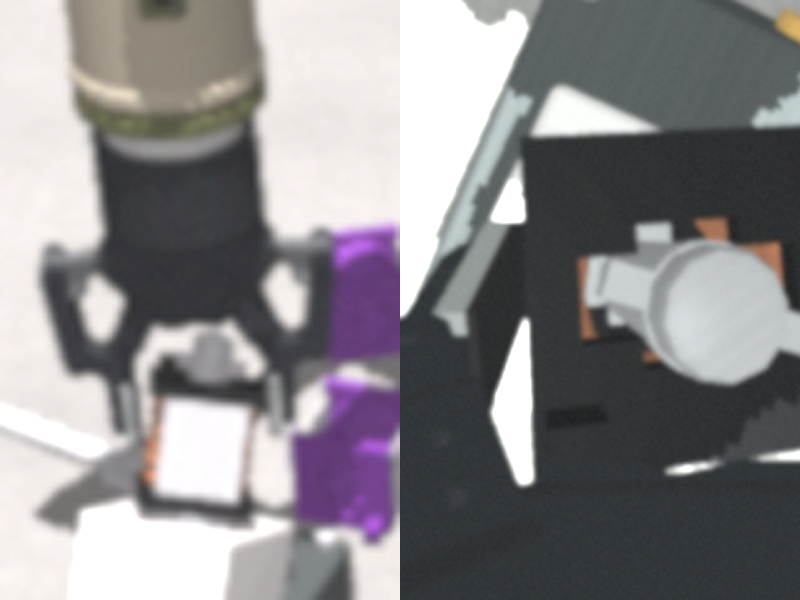

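Request:
drive_tool:
  moves:
    - [[0, 0, 0], 0]
    - [[0, 0, 0], 0]
    - [[0, 0, 0], 0]
    - [[0, 0, 0], 0]
    - [[0, 0, 0], -2]
    - [[0, 0, 0], -4]
    - [[0, 0, 0], -6]
    - [[0, 0, 0], -8]
  fingers: 50
  squeeze: 20

```text
time: 15.82
tool_pos: [553.5, -175.3, 110.7]
tcp_rot: [180.0, 0.0, -161.3]
ft_force: [-2.4, 1.7, 3.1]
finger_gap: 59.7
```

Now gripping at 59.7 mm on a tilted section, as geometry predicts (about 58). Continue the turn.

Request:
drive_tool:
  moves:
    - [[0, 0, 0], -2]
    - [[0, 0, 0], -4]
    - [[0, 0, 0], -6]
    - [[0, 0, 0], -8]
    - [[0, 0, 0], -10]
    - [[0, 0, 0], -12]
    - [[0, 0, 0], -12]
    - [[0, 0, 0], -12]

```text
time: 16.48
tool_pos: [553.6, -175.5, 110.1]
tcp_rot: [180.0, 0.0, -173.1]
ft_force: [0.5, 1.8, 0.2]
finger_gap: 57.6
```

Run:
```python
from bench import r
from h import *
q=r.sense();print(q["time"],q["tool_pos"].round(1),q["tcp_rot"],q["finger_gap"],q["ft_force"],q["wrist_torque"],q["joint_pos"][5])
snap(r,"wrist","w13");snap(r,"scene","s13")
cv2.imwrite("pics/z6.png",np.clip(np.hstack([crop("s13",160,100,240,220,5),crop("w13",200,150,300,300,4)[:600]]).astype(float)*1.4+10,0,255).astype(np.uint8))
```

```text
16.4833 [ 553.6 -175.5  110.1] [ 1.79964537e+02  3.24853605e-02 -1.73108826e+02] 57.63638121623927 [0.4819447 1.7864116 0.2213547] [ 0.49444904 -0.16811913  0.17264784] -119.57938006278401
```

View pics/z6.png

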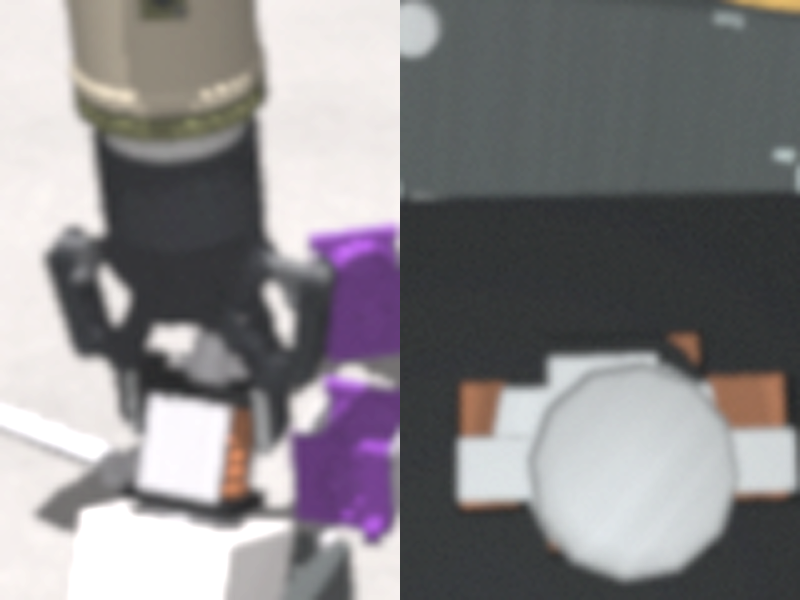

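Request:
drive_tool:
  moves:
    - [[0, 0, 0], 0]
    - [[0, 0, 0], 0]
    - [[-1, 0, 1.8], 0]
    - [[-2, 0, 3.5], 0]
    - [[-3, 0, 5.3], 0]
    - [[-4, 0, 7], 0]
    - [[-5, 0, 9], 0]
    - [[-6, 0, 11], 0]
  squeeze: 45
  fingers: 40

```text
time: 17.25
tool_pos: [547.8, -176.2, 120.9]
tcp_rot: [-180.0, 0.1, -173.2]
ft_force: [6.5, 1.8, -3.8]
finger_gap: 56.5
```

Run:
```python
from bench import r
from h import *
q=r.sense();print(q["time"],q["tool_pos"].round(1),q["tcp_rot"],q["finger_gap"],q["ft_force"],q["wrist_torque"],q["joint_pos"][5])
snap(r,"wrist","w14");snap(r,"scene","s14")
cv2.imwrite("pics/z7.png",np.clip(np.hstack([crop("s14",160,100,240,220,5),crop("w14",200,150,300,300,4)[:600]]).astype(float)*1.4+10,0,255).astype(np.uint8))
```

```text
17.25 [ 547.8 -176.2  120.9] [-1.79975197e+02  6.62745430e-02 -1.73184749e+02] 56.54276734301533 [ 6.54529314  1.78878287 -3.76806728] [ 0.22161471 -0.90026158  0.0488678 ] -119.75796152765487
```

View pics/z7.png

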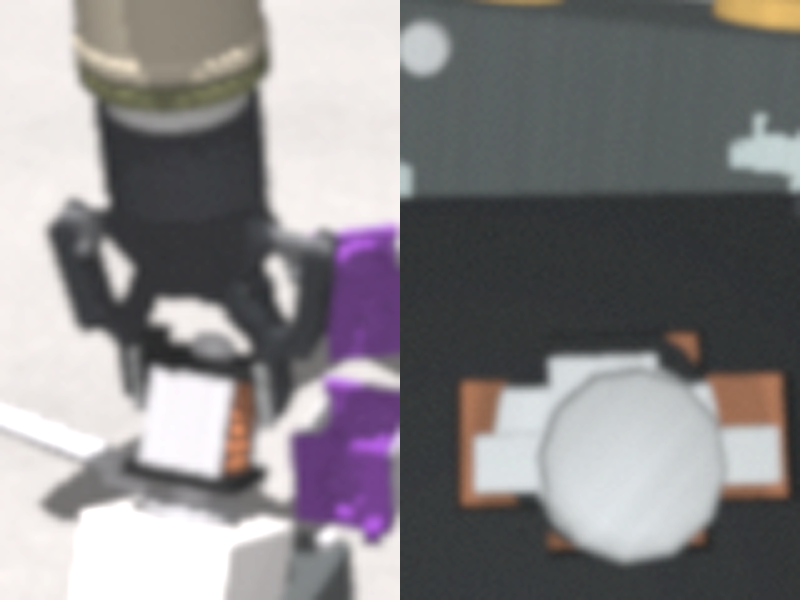

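Request:
drive_tool:
  moves:
    - [[-2, 0, 4.4], 0]
    - [[-4, 0, 8.8], 0]
    - [[-6.5, 0, 13.2], 0]
    - [[-9, 0, 17.6], 0]
    - [[-11.5, 0, 22], 0]
    - [[-14, 0, 26.4], 0]
    - [[-16.5, 0, 30.8], 0]
    - [[-18.5, 0, 35], 0]

```text
time: 18.02
tool_pos: [528.3, -176.1, 156.6]
tcp_rot: [-180.0, -0.0, -173.2]
ft_force: [2.5, 0.1, -3.5]
finger_gap: 56.3
```

Request:
drive_tool:
  moves:
    - [[-2.5, 0, 4.4], 0]
    - [[-5, 0, 8.8], 0]
    - [[-7, 0, 13.2], 0]
    - [[-9.5, 0, 17.6], 0]
    - [[-12, 0, 22], 0]
    - [[-14.5, 0, 26.4], 0]
    - [[-17, 0, 30.8], 0]
    - [[-19, 0, 35], 0]

```text
time: 18.68
tool_pos: [509.1, -176.0, 191.5]
tcp_rot: [180.0, -0.0, -173.2]
ft_force: [0.8, 0.1, -4.2]
finger_gap: 56.1
```

Run:
```python
from bench import r
from h import *
q=r.sense();print(q["time"],q["tool_pos"].round(1),q["tcp_rot"],q["finger_gap"],q["ft_force"],q["wrist_torque"],q["joint_pos"][5])
snap(r,"wrist","w15");snap(r,"scene","s15")
cv2.imwrite("pics/z8.png",np.clip(np.hstack([crop("s15",160,90,240,210,5),crop("w15",200,150,300,300,4)[:600]]).astype(float)*1.4+10,0,255).astype(np.uint8))
```

```text
18.6833 [ 509.1 -176.   191.5] [ 1.79991822e+02 -4.63142107e-02 -1.73200758e+02] 56.13591289266277 [ 0.76273309  0.10871543 -4.24317488] [-0.00273773  0.00804374 -0.02748481] -121.31265117415647
```

View pics/z8.png

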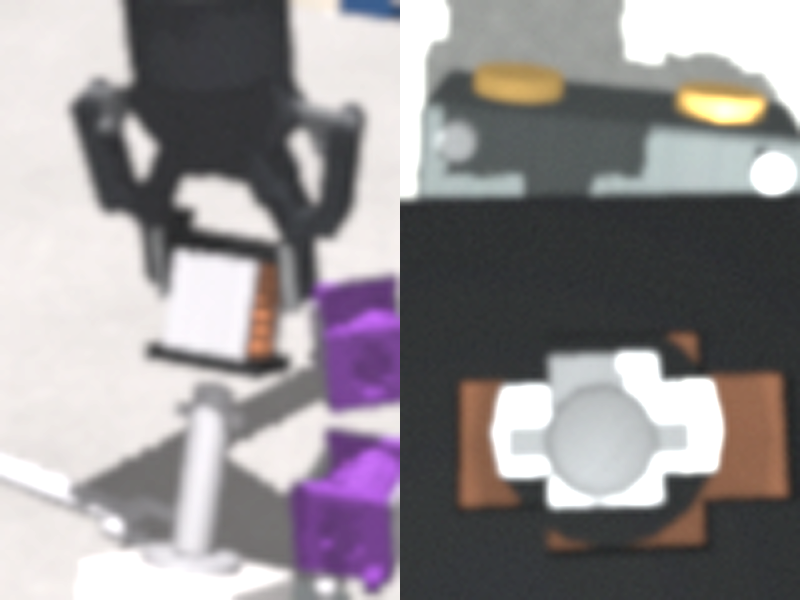

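Request:
drive_tool:
  moves:
    - [[0, 8, 0], 0]
    - [[0, 22, 0], 0]
    - [[1, 42, 0], 0]
    - [[2, 66, 0], 0]
    - [[3, 92, 0], 0]
    - [[5, 120, 0], 0]
    - [[6, 148, 0], 0]
    - [[7, 176, 0], 0]

```text
time: 19.45
tool_pos: [516.1, 2.6, 190.8]
tcp_rot: [180.0, -0.0, -173.2]
ft_force: [0.6, 0.4, -3.9]
finger_gap: 56.4
```

Request:
drive_tool:
  moves:
    - [[1, 26, 0], 0]
    - [[2, 54, 0], 0]
    - [[3, 82, 0], 0]
    - [[4, 110, 0], 0]
    - [[5, 136, 0], 0]
    - [[6, 160, 0], 0]
    - [[7, 184, 0], 0]
    - [[8, 206, 0], 0]

```text
time: 20.12
tool_pos: [523.5, 208.7, 190.7]
tcp_rot: [180.0, -0.1, -173.1]
ft_force: [0.2, -0.3, -3.3]
finger_gap: 56.3
```

Request:
drive_tool:
  moves:
    - [[1, 22, 0], 0]
    - [[2, 42, 0], 0]
    - [[3, 60, 0], 0]
    - [[4, 76, 0], 0]
    - [[4, 90, 0], 0]
    - [[4, 100, 0], 0]
    - [[4, 106, 0], 0]
    - [[4, 110, 0], 0]

```text
time: 20.78
tool_pos: [528.6, 316.7, 191.1]
tcp_rot: [-180.0, -0.0, -173.2]
ft_force: [0.6, -0.1, -4.2]
finger_gap: 56.3
```

Run:
```python
from bench import r
from h import *
q=r.sense();print(q["time"],q["tool_pos"].round(1),q["tcp_rot"],q["finger_gap"],q["ft_force"],q["wrist_torque"],q["joint_pos"].round())
snap(r,"wrist","w16");snap(r,"scene","s16");snap(r,"top","t16")
```

```text
20.7833 [528.6 316.7 191.1] [-1.79990086e+02 -1.53184890e-02 -1.73166592e+02] 56.30589510284164 [ 0.60124726 -0.10642857 -4.22563685] [-0.00293886  0.03283808 -0.02020857] [ 26.  11.  84.  -0.  85. -71.]
```

View pics/s16.png

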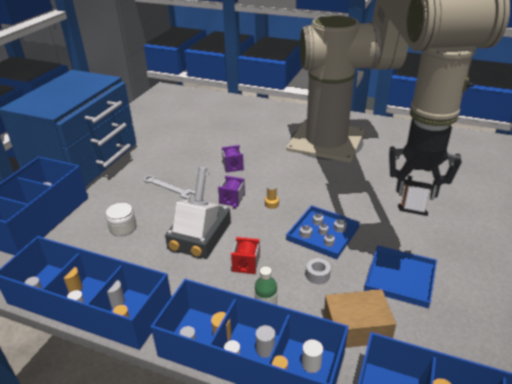

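View pics/w16.png

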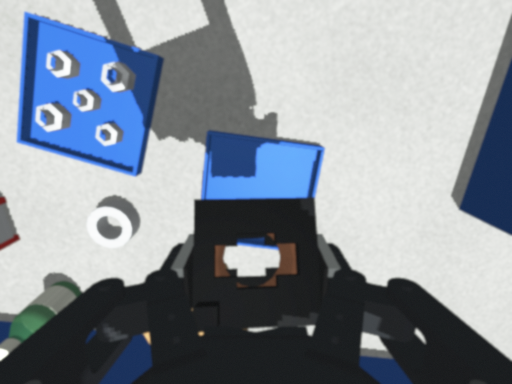

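Run:
```python
from h import *
s=load("s16");B=np.array([550.5,316.2,186.])
im=np.clip(crop("s16",380,130,460,230,6).astype(float)*1.4+10,0,255).astype(np.uint8)
e=np.array([-.878,0,-.479])
for h in(0,62):
  for a in(-28,28):
    for b in(-28,28):
      p=B+S*h+e*a+Hy*b; uv=(proj(s,p)-[380,130])*6
      cv2.circle(im,tuple(int(v) for v in uv),3,(0,0,255) if h==0 else (0,255,0),-1)
cv2.imwrite("pics/z9.png",im)
t=load("t16");cv2.imwrite("pics/t16c.png",crop("t16",80,130,260,270,4))
```

```text
(no output)
```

View pics/z9.png

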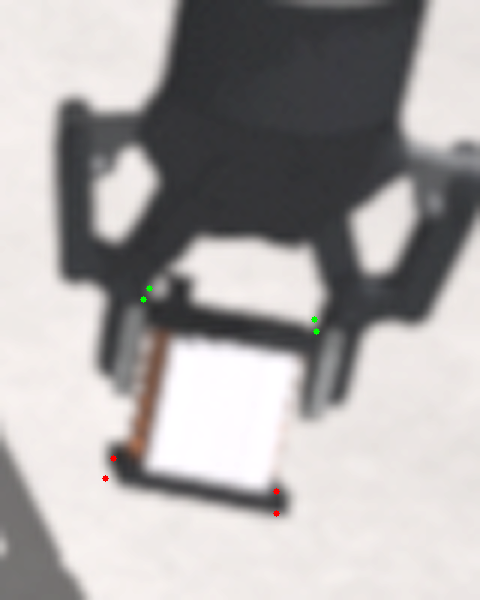

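View pics/t16c.png

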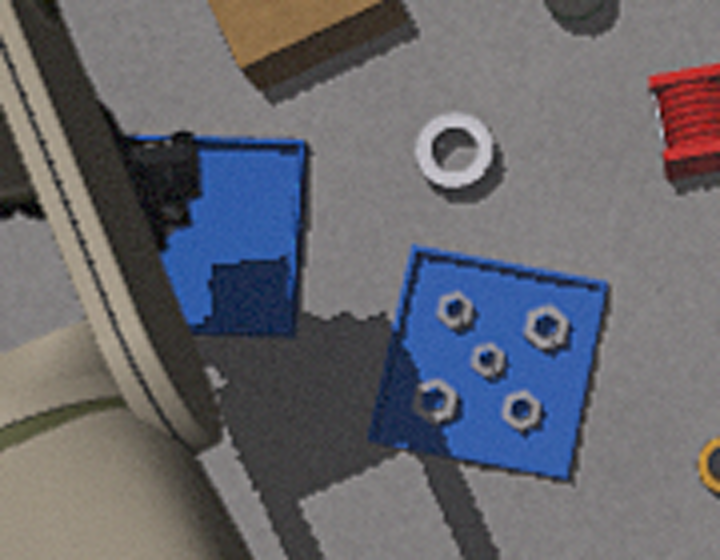

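Request:
drive_tool:
  moves:
    - [[0, 0, -8], 0]
    - [[0, 0, -22], 0]
    - [[0, 0, -42], 0]
    - [[0, 0, -64], 0]
    - [[0, 0, -86], 0]
    - [[0, 0, -106], 0]
    - [[0, 0, -122], 0]
    - [[0, 0, -134], 0]

```text
time: 21.6
tool_pos: [527.1, 314.5, 53.4]
tcp_rot: [-179.9, -0.2, -173.2]
ft_force: [0.8, -0.9, -4.4]
finger_gap: 56.1
```

Request:
drive_tool:
  moves:
    - [[0, 0, -8], 0]
    - [[0, 0, -14], 0]
    - [[0, 0, -18], 0]
    - [[0, 0, -21], 0]
    - [[0, 0, -23], 0]
    - [[0, 0, -25], 0]
    - [[0, 0, -26], 0]
    - [[0, 0, -26], 0]

```text
time: 22.27
tool_pos: [529.0, 316.1, 31.4]
tcp_rot: [180.0, 0.0, -173.2]
ft_force: [0.1, -0.3, -4.4]
finger_gap: 56.2
```

Run:
```python
from bench import r
from h import *
q=r.sense();print(q["time"],q["tool_pos"].round(1),q["finger_gap"],q["ft_force"],q["wrist_torque"])
snap(r,"scene","s17")
im=np.clip(crop("s17",355,200,455,320,5).astype(float)*1.4+10,0,255).astype(np.uint8)
cv2.imwrite("pics/z10.png",im)
```

```text
22.2667 [529.  316.1  31.4] 56.21499731039069 [ 0.11446424 -0.27313549 -4.37233093] [ 0.00424393  0.02374906 -0.03108489]
```

View pics/z10.png

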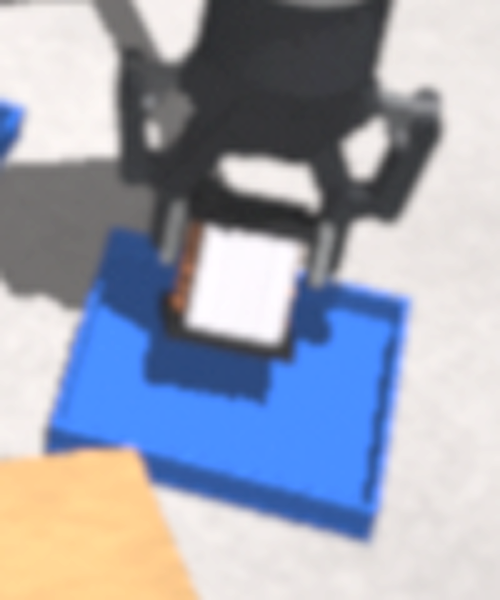

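Request:
drive_tool:
  moves:
    - [[0, 0, -1], 0]
    - [[0, 0, -2], 0]
    - [[0, 0, -3], 0]
    - [[0, 0, -4], 0]
    - [[0, 0, -5], 0]
    - [[0, 0, -6], 0]
    - [[0, 0, -7], 0]
    - [[0, 0, -8], 0]

```text
time: 22.98
tool_pos: [529.5, 316.1, 24.1]
tcp_rot: [180.0, 0.1, -173.2]
ft_force: [-0.1, -2.7, 6.9]
finger_gap: 56.3
```

Request:
drive_tool:
  moves:
    - [[0, 0, 0], 0]
    - [[1.5, 0, -0.2], 0]
    - [[3, 0, -0.5], 0]
    - [[5, 0, -0.8], 0]
    - [[7, 0, -1.2], 0]
    - [[9, 0, -1.7], 0]
    - [[11, 0, -2.2], 0]
    - [[12, 0, -2.5], 0]
  squeeze: 20

```text
time: 23.65
tool_pos: [540.9, 315.4, 20.6]
tcp_rot: [-180.0, -0.0, -173.2]
ft_force: [-2.6, -2.0, 6.6]
finger_gap: 56.3
```

Run:
```python
from bench import r
from h import *
q=r.sense();print(q["time"],q["tool_pos"].round(1),q["finger_gap"],q["ft_force"],q["wrist_torque"])
snap(r,"scene","s18");snap(r,"wrist","w18")
im=np.clip(crop("s18",355,200,455,320,5).astype(float)*1.4+10,0,255).astype(np.uint8)
cv2.imwrite("pics/z11.png",im)
```

```text
23.65 [540.9 315.4  20.6] 56.257553255101016 [-2.61501431 -1.95757696  6.58593905] [-0.39511634  0.5351031   0.11746741]
```

View pics/z11.png

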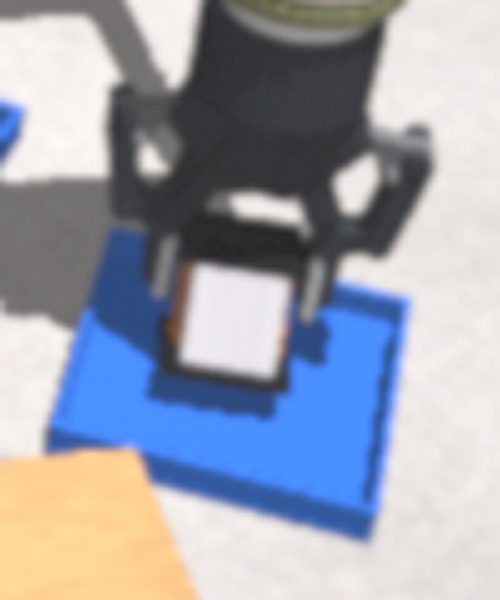

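View pics/w18.png

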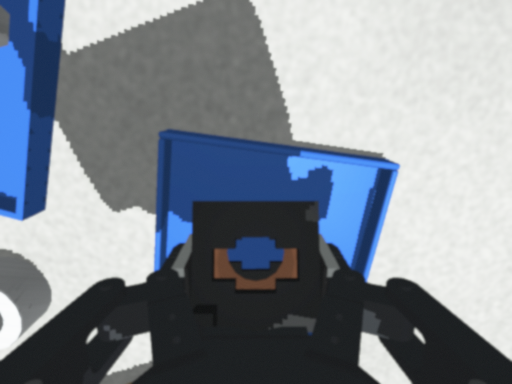

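Request:
drive_tool:
  moves:
    - [[2, 0, -0.7], 0]
    - [[4, 0, -1.5], 0]
    - [[6, 0, -2.4], 0]
    - [[8, 0, -3.4], 0]
    - [[10, 0, -4.5], 0]
    - [[12, 0, -5.7], 0]
    - [[13, 0, -6.4], 0]
    - [[13, 0, -6.4], 0]

```text
time: 24.42
tool_pos: [554.9, 316.9, 15.1]
tcp_rot: [179.9, 0.1, -173.2]
ft_force: [0.5, 2.3, 4.8]
finger_gap: 55.7
```

Run:
```python
from bench import r
from h import *
q=r.sense();print(q["time"],q["tool_pos"].round(1),q["finger_gap"],q["ft_force"],q["wrist_torque"])
snap(r,"scene","s19");snap(r,"wrist","w19")
im=np.clip(np.hstack([crop("s19",375,210,445,310,6),crop("w19",180,180,260,280,6)[:, :360]]).astype(float)*1.4+10,0,255).astype(np.uint8)
cv2.imwrite("pics/z12.png",im[:600])
```

```text
24.4167 [554.9 316.9  15.1] 55.67336440148951 [0.5486552  2.25421425 4.81318059] [0.45606961 0.0881864  0.02652023]
```

View pics/z12.png

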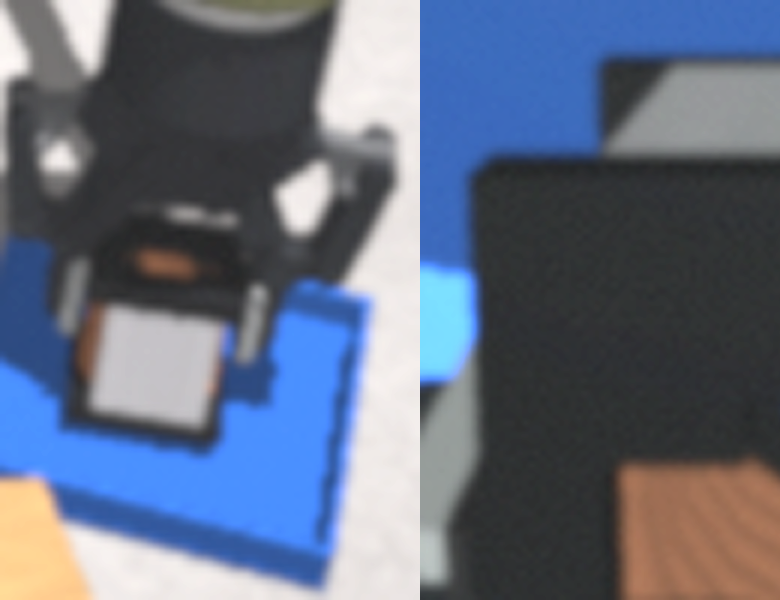

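Request:
drive_tool:
  moves:
    - [[0, 0, -0.5], 0]
    - [[0, 0, -1], 0]
    - [[0.5, 0, -1.5], 0]
    - [[1, 0, -2], 0]
    - [[1, 0, -2.5], 0]
    - [[1, 0, -3], 0]
    - [[1, 0, -3], 0]
    - [[1, 0, -3], 0]

```text
time: 25.18
tool_pos: [557.3, 317.2, 13.5]
tcp_rot: [179.9, 0.3, -173.2]
ft_force: [2.1, 2.2, 9.4]
finger_gap: 55.9
```

Run:
```python
from bench import r
from h import *
q=r.sense();print(q["time"],q["tool_pos"].round(1),q["finger_gap"],q["ft_force"],q["wrist_torque"])
snap(r,"scene","s20");snap(r,"wrist","w20")
im=np.clip(np.hstack([crop("s20",375,210,445,310,6),crop("w20",180,180,260,280,6)[:, :360]]).astype(float)*1.4+10,0,255).astype(np.uint8)
cv2.imwrite("pics/z13.png",im[:600])
```

```text
25.1833 [557.3 317.2  13.5] 55.86593341270931 [2.11840542 2.21447306 9.38979546] [ 0.37395879 -0.12309212  0.04067901]
```

View pics/z13.png

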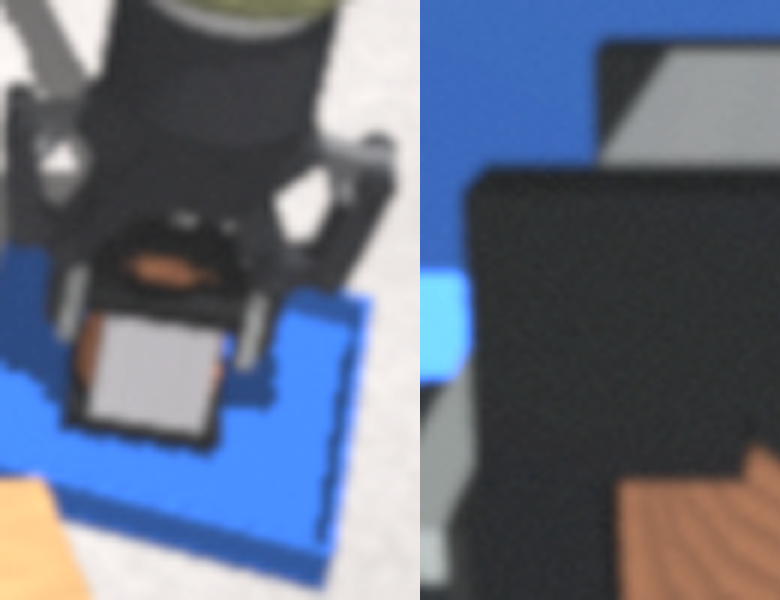

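Run:
```python
from h import *
for n,a,b in(("w19",158,60),("w20",167,42)):
    w=load(n)
    for z in (64,66,68): print(n,"top",z,onz(w,255,180+a/6,z).round(1))
    for z in (4,7): print(n,"bot",z,onz(w,255,180+b/6,z).round(1))
```

```text
w19 top 64 [520.1 313.1  64. ]
w19 top 66 [519.4 313.   66. ]
w19 top 68 [518.7 312.9  68. ]
w19 bot 4 [530.4 314.3   4. ]
w19 bot 7 [529.5 314.2   7. ]
w20 top 64 [522.4 313.4  64. ]
w20 top 66 [521.6 313.3  66. ]
w20 top 68 [520.9 313.2  68. ]
w20 bot 4 [530.4 314.4   4. ]
w20 bot 7 [529.5 314.3   7. ]
```

Request:
drive_tool:
  moves:
    - [[1, 0, -0.3], 0]
    - [[2, 0, -0.6], 0]
    - [[3, 0, -1], 0]
    - [[4, 0, -1.4], 0]
    - [[5, 0, -1.8], 0]
    - [[6, 0, -2.2], 0]
    - [[7, 0, -2.5], 0]
    - [[7, 0, -2.5], 0]

```text
time: 25.95
tool_pos: [562.1, 317.6, 10.2]
tcp_rot: [179.9, 0.0, -173.2]
ft_force: [-5.8, 4.3, 11.9]
finger_gap: 55.8
```

Run:
```python
from bench import r
from h import *
q=r.sense();print(q["time"],q["tool_pos"].round(1),q["finger_gap"],q["ft_force"],q["wrist_torque"])
snap(r,"scene","s21");snap(r,"wrist","w21")
im=np.clip(np.hstack([crop("s21",375,210,445,310,6),crop("w21",180,180,260,280,6)[:, :360]]).astype(float)*1.4+10,0,255).astype(np.uint8)
cv2.imwrite("pics/z14.png",im[:600])
```

```text
25.95 [562.1 317.6  10.2] 55.81804684952683 [-5.83448425  4.27175429 11.88239879] [ 0.54021948  1.02773468 -0.0478565 ]
```

View pics/z14.png

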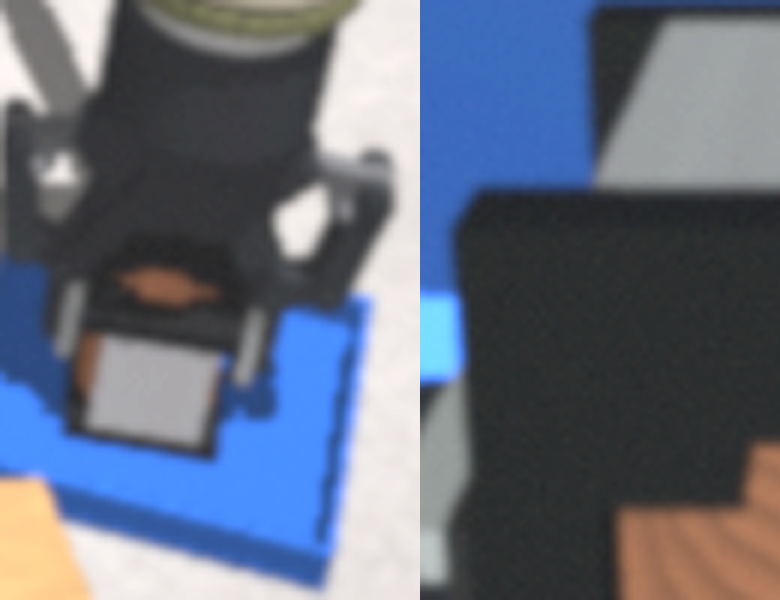

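Run:
```python
from h import *
w=load("w21")
print(onz(w,255,180+190/6,66).round(1), onz(w,255,180+8/6,4).round(1))
```

```text
[527.1 313.7  66. ] [530.7 314.2   4. ]
```

Request:
drive_tool:
  moves:
    - [[1, 0, -0.2], 0]
    - [[2, 0, -0.4], 0]
    - [[3, 0, -0.6], 0]
    - [[3.5, 0, -0.8], 0]
    - [[3.5, 0, -0.8], 0]
    - [[3.5, 0, -0.8], 0]
    - [[3.5, 0, -0.8], 0]
    - [[3.5, 0, -0.8], 0]

```text
time: 26.72
tool_pos: [564.3, 317.8, 10.1]
tcp_rot: [179.9, -0.1, -173.1]
ft_force: [-14.3, 3.0, 21.2]
finger_gap: 55.8
```

Run:
```python
from bench import r
from h import *
q=r.sense();print(q["time"],q["tool_pos"].round(1),q["finger_gap"],q["ft_force"],q["wrist_torque"])
snap(r,"wrist","w22")
im=np.clip(crop("w22",180,160,310,280,5).astype(float)*1.4+10,0,255).astype(np.uint8)
cv2.imwrite("pics/z15.png",im[:600])
```

```text
26.7167 [564.3 317.8  10.1] 55.77798429908704 [-14.28786968   3.00645212  21.15561027] [ 0.44350516  2.35280204 -0.08492706]
```

View pics/z15.png

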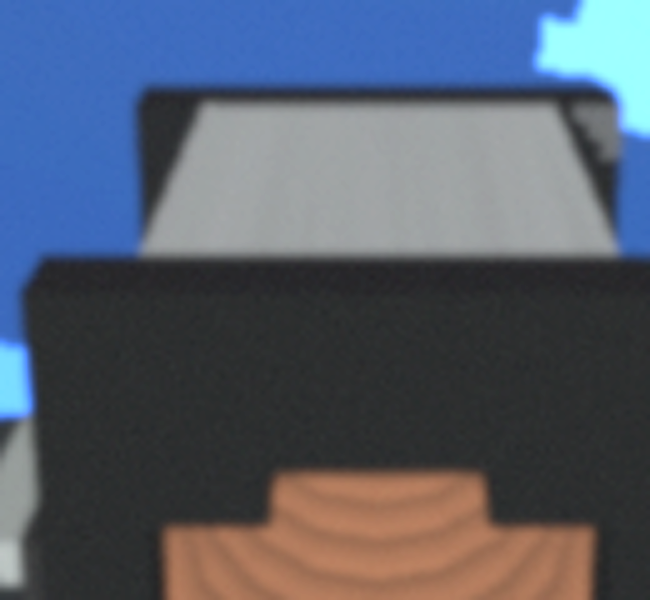

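Request:
drive_tool:
  moves:
    - [[-1, 0, 0.2], 0]
    - [[-1.5, 0, 0.4], 0]
    - [[-1.5, 0, 0.4], 0]
    - [[-1.5, 0, 0.4], 0]
    - [[-1.5, 0, 0.4], 0]
    - [[-1.5, 0, 0.4], 0]
    - [[-1.5, 0, 0.4], 0]
    - [[-1.5, 0, 0.4], 0]

```text
time: 27.43
tool_pos: [564.1, 317.8, 10.0]
tcp_rot: [179.9, 0.1, -173.2]
ft_force: [-5.3, 4.2, 11.9]
finger_gap: 55.5
```

Request:
drive_tool:
  moves:
    - [[0, 0, 0], 0]
    - [[0, 0, 0], 0]
    - [[0, 0, 0], 0]
    - [[0, 0, 0], 0]
    - [[0, 0, 0], 0]
    - [[0, 0, 0], 0]
    - [[0, 0, 0], 0]
    - [[0, 0, 0], 0]
  fingers: 62

```text
time: 28.1
tool_pos: [563.8, 315.9, 8.3]
tcp_rot: [-180.0, -0.0, -173.2]
ft_force: [-0.0, 0.8, -0.6]
finger_gap: 61.8
```

Run:
```python
from bench import r
from h import *
q=r.sense();print(q["time"],q["tool_pos"].round(1),q["finger_gap"],q["ft_force"],q["wrist_torque"])
snap(r,"wrist","w23");snap(r,"scene","s23")
im=np.clip(np.hstack([crop("s23",375,210,445,310,5),crop("w23",150,160,350,330,2.94)[:500]]).astype(float)*1.4+10,0,255).astype(np.uint8)
cv2.imwrite("pics/z16.png",im[:600,:800])
```

```text
28.1 [563.8 315.9   8.3] 61.829447873245094 [-0.03874336  0.83131942 -0.55830962] [ 0.03817332 -0.01716682  0.02770868]
```

View pics/z16.png

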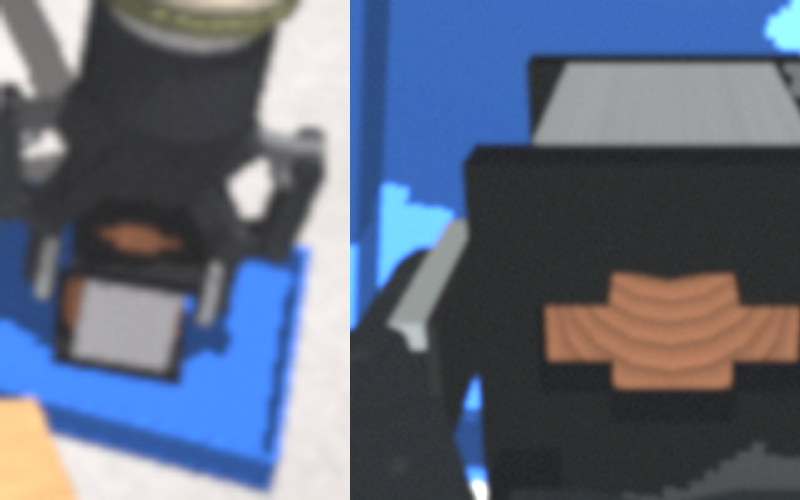

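Request:
drive_tool:
  moves:
    - [[0, 0, 0], 0]
    - [[0, 0, 0], 0]
    - [[0, 0, 0], 0]
    - [[0, 0, 0], 0]
    - [[0, 0, 2], 0]
    - [[0, 0, 6], 0]
    - [[0, 0, 14], 0]
    - [[0, 0, 26], 0]
  fingers: 85

```text
time: 28.87
tool_pos: [563.0, 315.6, 34.2]
tcp_rot: [-180.0, -0.1, -173.2]
ft_force: [-0.3, -0.1, -0.1]
finger_gap: 84.9
```

Request:
drive_tool:
  moves:
    - [[0, 0, 20], 0]
    - [[0, 0, 45], 0]
    - [[0, 0, 70], 0]
    - [[0, 0, 95], 0]
    - [[-10, 0, 120], 0]
    - [[-25, 0, 145], 0]
    - [[-40, 0, 155], 0]
    - [[-50, 0, 160], 0]

```text
time: 29.53
tool_pos: [514.4, 316.9, 199.5]
tcp_rot: [179.9, 0.3, -173.2]
ft_force: [0.2, -0.5, -0.3]
finger_gap: 84.9
```

Run:
```python
from bench import r
from h import *
q=r.sense();print(q["time"],q["tool_pos"].round(1),q["finger_gap"],q["ft_force"])
snap(r,"wrist","w24");snap(r,"scene","s24")
cv2.imwrite("pics/z17.png",np.hstack([crop("s24",355,200,455,320,4),crop("w24",180,120,280,240,4)]))
```

```text
29.5333 [514.4 316.9 199.5] 84.87582588347738 [ 0.16204098 -0.50040075 -0.31662581]
```

View pics/z17.png

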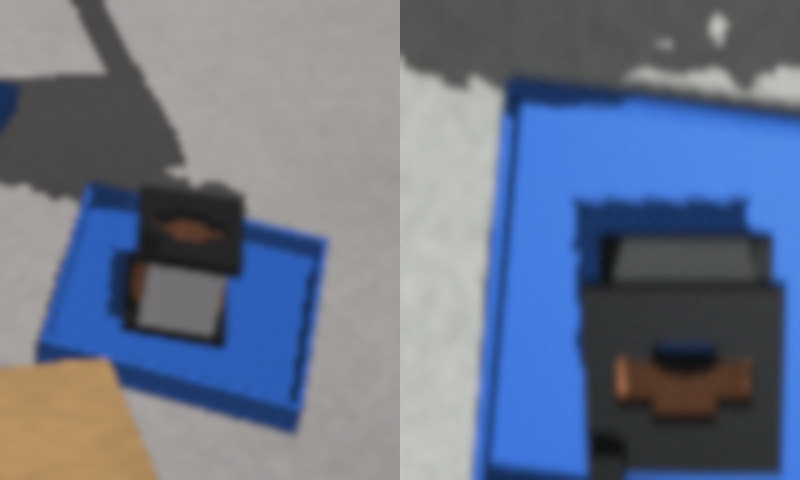

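View pics/s24.png

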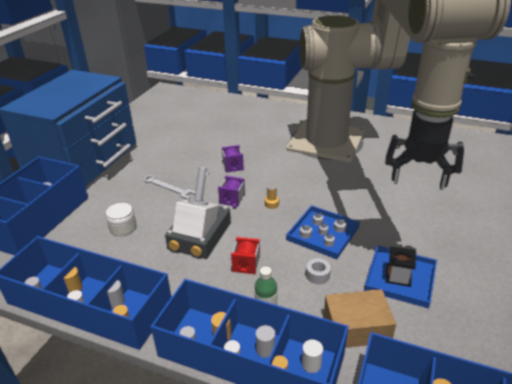

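Run:
```python
from h import *
s=load("s24");w=load("w24")
c=lambda x,y:(355+x/4,200+y/4)
print("scene top z66");[print(onz(s,*c(*p),66).round(1)) for p in[(140,188),(243,195),(238,275),(135,262)]]
print("scene bottom z4");[print(onz(s,*c(*p),4).round(1)) for p in[(125,328),(222,347)]]
c=lambda x,y:(180+(x-400)/4,120+y/4)
print("wrist top z66");[print(onz(w,*c(*p),66).round(1)) for p in[(582,285),(784,287),(778,470)]]
print("wrist bot z4");[print(onz(w,*c(*p),4).round(1)) for p in[(600,236),(770,236)]]
im=np.clip(np.hstack([crop("s24",375,235,425,295,8),crop("w24",215,170,285,250,6)]).astype(float)*1.8+10,0,255) if False else np.clip(crop("s24",375,235,425,295,10).astype(float)*1.8+10,0,255)
cv2.imwrite("pics/z18.png",im.astype(np.uint8))
```

```text
scene top z66
[539.1 286.4  66. ]
[525.  341.2  66. ]
[590.3 346.1  66. ]
[599.5 293.1  66. ]
scene bottom z4
[587.6 294.4   4. ]
[583.3 347.1   4. ]
wrist top z66
[530.8 287.   66. ]
[524.9 341.6  66. ]
[579.2 347.5  66. ]
wrist bot z4
[532.7 286.8   4. ]
[526.2 341.7   4. ]
```

View pics/z18.png

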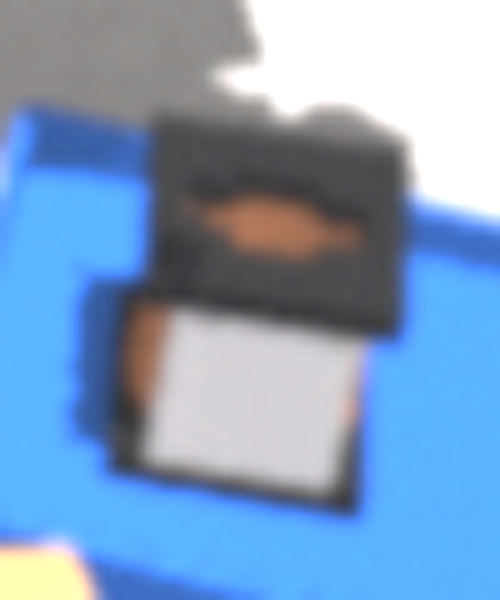

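Run:
```python
from bench import r
print(abs(r.sense()["qd"]).max()); print(r.hand_in())
```

```text
2.8996704809456935
the job is handed in; nothing more can be done
None
```

The coil is off the stem and standing upright, connector end up, in the empty blue tray. I let go, backed the arm clear and handed the job in at about 29.6 s.

**How it went**
- I found the lugs by sight, at about 7–8° from the world y axis, and turned the coil about 80° clockwise in steps, regrasping as needed.
- With the keyways lined up on the lugs, I drew the coil about 93 mm along the leaning stem. The wrist force stayed under 8 N.
- I set it on its lower edge in the tray, pivoted it upright in the grip, and opened the fingers.

**Last checks**
- **Uprightness:** in the wrist view, the top and bottom front edges agree within 2 mm.
- **Position:** the coil's centre is near (555, 317) mm, inside the empty tray.
- **Bystanders:** they look unmoved in the scene picture.
- **Contact:** the contact force reads about zero, with the gripper well above the coil.

**What disagreed or went wrong**
- **Finger position:** the cameras showed the fingertips about 35–40 mm farther back than the tool description implies. My early, higher grasps therefore only caught the top of the coil. One of them jammed briefly at about 57 N of wrist force, below the 120 N limit. I backed off and regrasped lower.
- **Scene view:** the scene camera's top-edge estimate differed from the wrist camera's by about 10 mm at the near corners. I put this down to blur and flange thickness.
- **At hand-in:** a joint was still settling at about 3°/s.

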